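# Stand a gas bottle up in its safety bay

## Task

Swing the yellow gate of the blue cylinder bay wide open. Slide the small gas bottle along the bench, foot first, until its foot butts against the back stop between the cheeks while it is still lying down, then raise its head until it stands upright there, never lifting the foot off the bench. Finally close the gate fully in front of the standing bottle and let go, leaving the glassware and the white beaker where they are.

Things in the scene. Friction and masses are not known exactly. Their poses are not given: they have to be found in the camera images.
- bottle: Small aluminium gas bottle, green band, brass valve stub, about 0.5 kg. 44 mm in diameter; straight part 165 mm long, shoulder to 179 mm, stub 18 mm thick to 200 mm. Origin: centre of the flat foot; z runs from foot to valve. Starts lying on the bench (axis 22 mm up), valve roughly to the robot, foot to the bay; it can roll.
- bay: Fixed blue cylinder bay, open towards the robot. Origin on the bench at the middle of the lower edge of the stop's face; x points level into the stop, away from the opening, y to the left, z up. Flat stop 96 mm wide, 110 mm high. Two cheeks 90 mm high, 8 mm thick, 64 mm apart inside (y = +-32 mm) reach from the stop out to x = -52 mm; between them is bare bench.
- bay_stop (a point): Same point and axes as bay: middle of the lower edge of the stop's face, on the bench. Friction against the stop can leave a raised bottle wedged, leaning back some 5 to 8 degrees towards the opening: press its head towards the stop until it is flush.
- pipe_mid (a point): Middle of the fixed copper pipe over the standing place: 20 mm thick, along the bay's y from -170 to +170 mm, axis at bay x = -22 mm, 270 mm up. No tool pointing straight down fits under it: tilt the tool, its back leaning out to the opening. Its 16 mm posts stand behind, at bay x = 60 mm, y = +-170 mm, with level arms at pipe height.
- gate (a joint): Yellow swing gate across the bay's opening, on an upright hinge. 0 rad = closed (bar along the bay's -y); grows as the bar swings towards the robot and on to the bay's left (+y), to 2.9 rad. Starts at 0 to 0.8. Light friction (0.04 N m), stays where left. Bar 10 mm thick, from 64 to 80 mm above the bench: it passes over the lying bottle.
- gate_grip (a point): Point to grip on the gate's black upright handle: a round peg 14 mm in diameter, its top 140 mm above the bench and free of the bar from 80 mm up. The point is on its axis 117 mm above the bench, 131 mm from the hinge axis. When closed it is at x = -62 mm, y = -85 mm in the bay's frame.
- gate_hinge (a point): Point on the gate's hinge axis at the height of gate_grip; at x = -62 mm, y = +46 mm in the bay's frame.
- flask: Bystander: green conical glass flask, 80 mm wide, 120 mm high, standing. Origin under its centre.
- reagent: Bystander: amber reagent bottle with a black cap, 60 mm wide, 130 mm high, standing. Origin under its centre.
- beaker: Bystander: white beaker, 72 mm wide, 90 mm high, standing. Origin under its centre.
Things that resemble listed ones, but are neither listed nor needed, are in the scene too. There is more than one size of the bottle; the job needs the largest.

How it is judged:
By the outcome, as a careful person would: the job done as asked, in the order asked, and still so for the second after the job is handed in, with the robot touching nothing.
It also fails if it takes over 72 s, if anything falls off the work surface, if the arm or the gripper's body presses on something with over 40 N, if the wrist force passes 120 N, or if a joint passes its speed limit or range.

## Robot

A 6-joint arm with a two-finger parallel gripper is mounted at the origin on the work surface. World frame = base frame: x ahead of the robot, y to its left, z up, the work surface at z = 0. Lengths are in m, angles in rad, forces in N, time in s.
With the tool pointing down it reaches from about 0.425 to 0.95 m from the base axis. Payload 3.5 kg.
Tool frame: the origin (TCP) lies at the very end of the fingers, on their centre line; the grasp point (between the pads) lies 19 mm behind it; x points along the fingers, y is the direction in which the jaws open and shut, and the axes are right-handed (so a half turn about x gives the same grasp; the last joint's range is limited). The gripper opens to 85 mm and grips with 20 to 120 N. Pads are 22 mm wide; open, the fingers measure 114 mm over their backs; the gripper's body (76 mm by 85 mm) begins 54 mm behind the grasp point. The pads swing forward as they close: fully open they stand 13 mm farther back than shut.
Start: joints at [0.973, 0.286, 1.577, -0, 1.279, -0.15], TCP at [0.292, 0.608, 0.231] pointing down, gripper open.
Joint ranges: [-2.77, 2.77], [-0.9, 2.22], [0.21, 2.48], [-1.53, 4.67], [0.24, 2.81], [-2.84, 2.84]. Speed limits (rad/s): [2.79, 2.79, 3.14, 3.14, 3.14, 3.14].

## Interface

Orientations are given as a unit quaternion [x, y, z, w].
In Python, from plant import sensors, optics, ctrl gives the robot as it stands.
- The arm moves only by the tool arm_command, never from a script. Its argument "increments" is a list that holds one entry, the list of rows, each a list of 4 numbers: the shift along the tool's x, y, z in cm, then the turn about the tool's x in rad. A call has 1 to 20 rows; each row shifts and turns the commanded pose from where the row before left it, along the tool's axes as they then stand; what a row does not reach is not made up. A row lasts 1/8 s, in which the tool goes at most 62.5 mm and 10.7 degrees, less where a joint would pass 70% of its speed; a pose out of reach is approached as far as the arm can. A call with a gripper value outside its range is refused whole. "grip" is the finger opening in cm, from 0 to 8.54, set as the call begins (left out, the last holds). The fingers move at their own pace and stop on an object; "grip_force" is the grip in N (left out, the last holds). Time passes only in rows, so rows that do not move let the fingers close. It gives the time, the measured TCP pose, the force and the opening at its end, in the units of the state.
- sensors.get_state(): the state, without advancing time (a new reading comes with each control period).
- optics.read_camera(name): name is "side" or "top" or "wrist"; returns the picture (384x512x3 uint8, blue, green, red); there is no depth.
- optics.camera_model(name): a dict with "camera_matrix" (3x3 intrinsics, pixels), "world_from_camera" (4x4, takes a point from camera to world coordinates); the wrist camera has in their place "mount" (4x4, takes a point from camera to tool coordinates, whose origin is the TCP and whose axes are the tool frame's). Camera axes: x right, y up, looking along -z (the intrinsics and any distortion apply to the point x, -y, -z); pixel columns grow to the right and rows downward; lengths in m; the calibration is good to about 2 mm. The wrist camera is an equidistant fisheye: a pixel r from the principal point sees the ray r / f radians off the axis. A picture is of the moment at which its call begins: read the wrist's pose just before it. camera_model takes no time and is no camera call.
- ctrl.sign_off(): hands the job in, once; it reports no verdict.
Trained networks look in the newest picture that a camera, given by its name, has taken for a name from the list of things; names that differ only in an ending like _2 or _b are one class to them, and where a whole thing is asked for, a point or a joint stands for the part that bears it (a point fixed in the world has none). Each returns a list of dicts, best first, with "conf" (0 to 1); they miss things now and then, are a little off and sometimes report something else, mostly with a low value. They report only what shows in the picture. A call takes as long as a camera call. They do not tell look-alikes from the thing itself.
- optics.boxes_of(camera, query): "at" ([row, column] in pixels, amid what is visible of it).
- optics.place_of(camera, query): "at" ([row, column] in pixels: a listed point, or the origin of a listed thing).
The state is a dict: "time": time; "qpos": joint angles; "dq": joint speeds; "joint_efforts": joint torques, N m; "eef_pos": TCP position; "tcp_rot": TCP orientation; "contact_force": force on the tool from outside, world axes, zero at the start; "wrist_torque": the same for the moment, N m; "opening": opening from 0.0 (shut) to 1.0 (fully open).
Only numpy, scipy, OpenCV 4.12 (cv2) and the standard library are available. Lean on these libraries where they do the work, as an engineer would, in place of code of your own. Each camera call takes 0.05 s, during which the arm holds its last target.

## Working session

There is one attempt and no reset: what is moved stays moved. The work goes in short steps, Python scripts to look and compute and a tool call to move; the robot and the scene stay as the last step left them, time stands still between calls to the robot, and variables do not carry over. Pictures are saved under pics/ and viewed, and the job is handed in when it is done.

Besides the shell and the picture viewer there is one more tool, called after "Call:" as name(argument=value, ...), one argument or row to a line, values as JSON. arm_command: Moves the arm, as the interface text tells. Its arguments: {"type":"object","properties":{"increments":{"type":"array","items":{"type":"array","items":{"type":"array","items":{"type":"number"}}}},"grip":{"type":"number"},"grip_force":{"type":"number"}},"required":["increments"]}

```bash
ls; mkdir -p pics; python3 - <<'E'
from plant import sensors, optics, ctrl
import cv2
s=sensors.get_state(); print(s)
for c in ["side","top","wrist"]:
    im=optics.read_camera(c); cv2.imwrite(f"pics/{c}0.png",im)
    print(c,optics.camera_model(c))
    for q in ["bottle","bay","gate","flask","reagent","beaker"]:
        print(q,[(round(d["conf"],2),[round(v) for v in d["at"]]) for d in optics.boxes_of(c,q)][:5])
    for q in ["bottle","bay_stop","gate_grip","gate_hinge","pipe_mid"]:
        print("pl",q,[(round(d["conf"],2),[round(v) for v in d["at"]]) for d in optics.place_of(c,q)][:5])
E
```

```text
pics
{'time': 0.0, 'qpos': array([ 9.73006208e-01,  2.87163512e-01,  1.57821245e+00, -2.69330799e-06,
        1.27855720e+00, -1.50025110e-01]), 'dq': array([-0.00036366,  0.00012573, -0.00233164, -0.00039225, -0.00105352,
       -0.0002164 ]), 'joint_efforts': array([ 6.91148216e-05, -4.05987775e+01, -2.92622334e+01, -1.28680344e-04,
        5.71511730e-03, -2.19844132e-06]), 'eef_pos': array([0.29185512, 0.60790851, 0.2299294 ]), 'tcp_rot': array([ 0.15621862,  0.68976038, -0.15775993,  0.68915758]), 'contact_force': array([-0.13816281,  0.47506274,  0.96713398]), 'wrist_torque': array([-0.00833279,  0.01096627, -0.0242669 ]), 'opening': 1.0007392719125738}
side {'camera_matrix': array([[405.86133687,   0.        , 257.89090043],
       [  0.        , 405.86133687, 194.57731797],
       [  0.        ,   0.        ,   1.        ]]), 'world_from_camera': array([[ 0.99391451,  0.06731039, -0.08719668,  0.46363594],
       [-0.1101244 ,  0.58876012, -0.80077096, -0.89778539],
       [-0.00256228,  0.80550036,  0.59258975,  0.90646418],
       [ 0.        ,  0.        ,  0.        ,  1.
[... 1397 characters left out ...]
1074366],
       [  0.        , 297.31863964, 197.7700921 ],
       [  0.        ,   0.        ,   1.        ]]), 'mount': array([[ 4.35431780e-05,  3.27229502e-01, -9.44944893e-01,
        -1.43135333e-01],
       [ 9.99998958e-01,  1.34903642e-03,  5.13244373e-04,
         4.86312563e-04],
       [ 1.44271378e-03, -9.44943931e-01, -3.27229103e-01,
        -8.53788179e-02],
       [ 0.00000000e+00,  0.00000000e+00,  0.00000000e+00,
         1.00000000e+00]])}
bottle [(0.87, [282, 46]), (0.6, [348, 44]), (0.53, [356, 123])]
bay []
gate []
flask []
reagent [(0.54, [375, 13])]
beaker [(0.9, [374, 16])]
pl bottle [(0.86, [314, 65])]
pl bay_stop []
pl gate_grip []
pl gate_hinge []
pl pipe_mid []
```

View pics/side0.png

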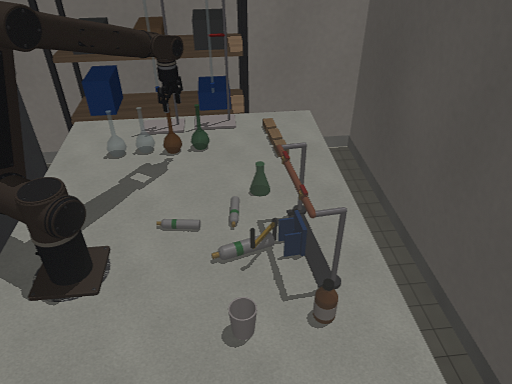

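View pics/top0.png

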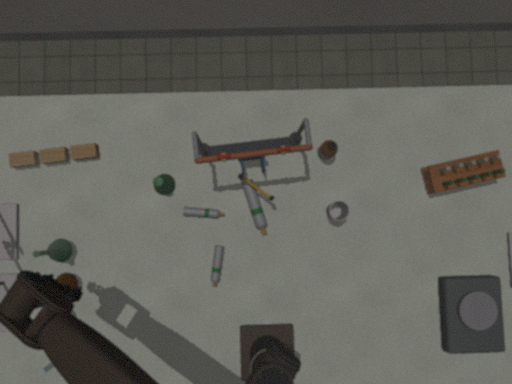

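View pics/wrist0.png

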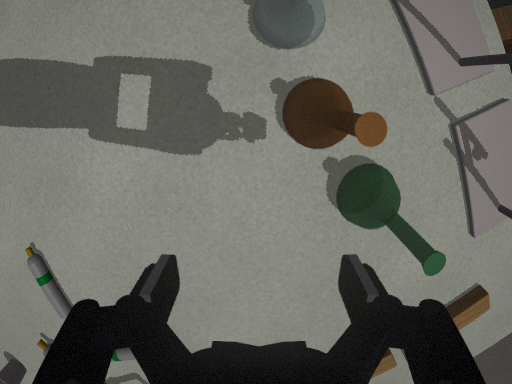

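```bash
python3 - <<'E'
import cv2
a=cv2.imread("pics/side0.png")[150:350,140:380]; cv2.imwrite("pics/side0c.png",cv2.resize(a,(720,600),interpolation=cv2.INTER_CUBIC))
a=cv2.imread("pics/top0.png")[120:290,140:367]; cv2.imwrite("pics/top0c.png",cv2.resize(a,(800,599),interpolation=cv2.INTER_CUBIC))
E
```

```text
(no output)
```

View pics/side0c.png

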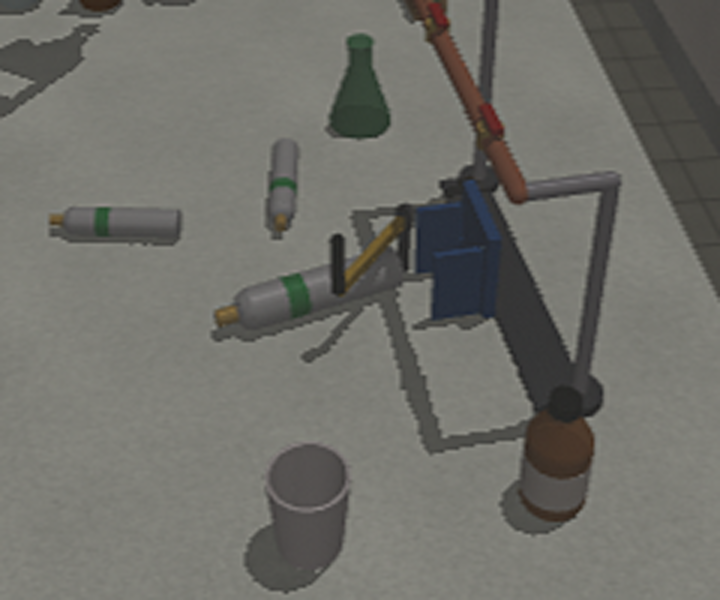

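View pics/top0c.png

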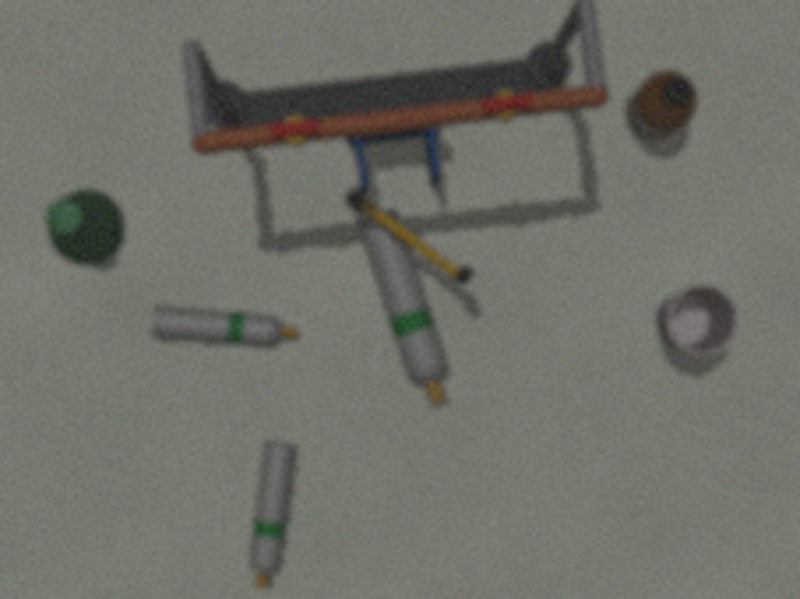

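The view shows three look-alike bottles. In the top image (row, col) they are A (206,255), under the gate and the largest; B (211,203); and C (262,216). I choose A: the crop shows it clearly thicker and longer than the other two. The flask is at (185,163), the reagent at (149,326) and the beaker at (211,338).

```bash
cat > h.py <<'E'
import numpy as np, cv2
from scipy.spatial.transform import Rotation as R
CM={}
def cm(c):
    from plant import optics
    if c not in CM: CM[c]=optics.camera_model(c)
    return CM[c]
def ray(c,rc):
    m=cm(c);K=m["camera_matrix"];T=m["world_from_camera"]
    d=np.array([(rc[1]-K[0,2])/K[0,0],-(rc[0]-K[1,2])/K[1,1],-1]); return T[:3,3],T[:3,:3]@d
def at_z(c,rc,z):
    o,d=ray(c,rc); return o+d*(z-o[2])/d[2]
def proj(c,p):
    m=cm(c);K=m["camera_matrix"];T=m["world_from_camera"]
    q=T[:3,:3].T@(np.asarray(p,float)-T[:3,3]); return np.array([K[1,2]+K[1,1]*q[1]/q[2], K[0,2]-K[0,0]*q[0]/q[2]])
def wproj(p,st,c="wrist"):
    m=cm(c);K=m["camera_matrix"];M=m["mount"]
    t=R.from_quat(st["tcp_rot"]).inv().apply(np.asarray(p,float)-st["eef_pos"])
    q=M[:3,:3].T@(t-M[:3,3]); v=np.array([q[0],-q[1],-q[2]])
    th=np.arctan2(np.hypot(v[0],v[1]),v[2]); u=v[:2]/np.hypot(v[0],v[1])
    return np.array([K[1,2]+K[1,1]*th*u[1],K[0,2]+K[0,0]*th*u[0]])
def tri(obs):
    A=np.zeros((3,3));b=np.zeros(3)
    for c,rc in obs:
        o,d=ray(c,rc);d=d/np.linalg.norm(d);P=np.eye(3)-np.outer(d,d);A+=P;b+=P@o
    x=np.linalg.solve(A,b); return x,[np.round(proj(c,x)-rc,1) for c,rc in obs]
E
python3 - <<'E'
from h import *
np.set_printoptions(precision=4,suppress=True)
S=lambda u,v:(150+v/3,140+u/3)
T=lambda u,v:(120+v/3.524,140+u/3.524)
print("pipe ends",at_z("top",T(195,143),.27),at_z("top",T(605,97),.27), tri([("top",T(605,97)),("side",S(519,194))]))
print("pipe",tri([("top",(153,252)),("side",(179,294))]))
print("stop", at_z("top",(164,252),0),at_z("side",(244,296),0))
print("cheek ends inner/top z .09", at_z("top",T(363,186),.09),at_z("top",T(437,180),.09))
print("grip",tri([("top",(196,269)),("side",(237,251))]),at_z("top",T(463,271),.14),at_z("side",S(338,237),.14))
print("hinge",tri([("top",(174,240)),("side",(210,274))]),at_z("top",T(357,198),.1))
print("bottle stub tip", at_z("top",T(437,402),.022),at_z("side",S(219,318),.022))
print("bottle shoulder", at_z("top",T(430,380),.022))
print("band", at_z("top",T(410,322),.03),at_z("side",S(296,294),.03))
print("foot", at_z("top",(179,244),.022),at_z("side",(239,273),.022))
for n,a,b in [("flask",(185,163),None),("beaker",(211,338),None),("reagent",(149,326),None)]:
    print(n,at_z("top",a,.05))
for n in [("flask",(185,262)),("beaker",(318,246)),("reagent",(302,327))]: print(n[0],at_z("side",n[1],.05))
E
```

```text
pipe ends [0.65   0.2119 0.27  ] [ 0.6807 -0.1397  0.27  ] (array([ 0.6816, -0.1395,  0.2722]), [array([-0.4,  0. ]), array([ 0.1, -0.5])])
pipe (array([0.6699, 0.0408, 0.2583]), [array([ 0.2, -0. ]), array([-0. ,  0.2])])
stop [0.6735 0.0366 0.    ] [0.6897 0.0452 0.    ]
cheek ends inner/top z .09 [0.6311 0.0702 0.09  ] [ 0.6351 -0.0024  0.09  ]
grip (array([ 0.5434, -0.0161,  0.1016]), [array([ 1.3, -0. ]), array([-0.2,  1.5])]) [ 0.5423 -0.0218  0.14  ] [ 0.5433 -0.0253  0.14  ]
hinge (array([0.6221, 0.0805, 0.1188]), [array([ 0.5, -0. ]), array([-0.1,  0.5])]) [0.6183 0.0763 0.1   ]
bottle stub tip [0.4167 0.001  0.022 ] [ 0.4229 -0.0014  0.022 ]
bottle shoulder [0.4392 0.0075 0.022 ]
band [0.4984 0.0264 0.03  ] [0.5029 0.0163 0.03  ]
foot [0.6166 0.0674 0.022 ] [0.6154 0.0534 0.022 ]
flask [0.5998 0.3539 0.05  ]
beaker [ 0.4915 -0.2613  0.05  ]
reagent [ 0.7135 -0.2277  0.05  ]
flask [0.6112 0.3169 0.05  ]
beaker [ 0.5021 -0.2587  0.05  ]
reagent [ 0.7171 -0.2326  0.05  ]
```

```bash
cat >> h.py <<'E'
PSI=0.087; STOP=np.array([0.6885,0.040,0.])
def bay2w(p): 
    c,s=np.cos(PSI),np.sin(PSI); p=np.asarray(p,float); return STOP+np.array([c*p[0]-s*p[1],s*p[0]+c*p[1],p[2]])
def w2bay(p):
    d=np.asarray(p,float)-STOP; c,s=np.cos(PSI),np.sin(PSI); return np.array([c*d[0]+s*d[1],-s*d[0]+c*d[1],d[2]])
def toolyaw(st): 
    z=R.from_quat(st["tcp_rot"]).as_matrix()[:,2]; return np.arctan2(z[1],z[0])
def rem(st,p,yaw=None):
    "first turn (rad), then shift cm in turned tool axes [down,left,fwd]"
    y0=toolyaw(st); y1=y0 if yaw is None else yaw
    d=np.asarray(p,float)-st["eef_pos"]
    return dict(turn=round(-(y1-y0),4), shift_cm=np.round(100*np.array([-d[2],-np.sin(y1)*d[0]+np.cos(y1)*d[1],np.cos(y1)*d[0]+np.sin(y1)*d[1]]),2))
def show(st):
    print("t",round(st["time"],2),"tcp",np.round(st["eef_pos"],4),"bay mm",np.round(1e3*w2bay(st["eef_pos"]),1),"yaw",round(toolyaw(st),4),"F",np.round(st["contact_force"],1),"open cm",round(8.54*st["opening"],2),"xax",np.round(R.from_quat(st["tcp_rot"]).as_matrix()[:,0],3))
E
python3 - <<'E'
from h import *
from plant import sensors
st=sensors.get_state(); show(st)
print(rem(st,[.543,-.022,.2299],PSI))
for n,p in [("hinge",(.6215,.0795,.1)),("grip",(.543,-.022,.117)),("foot",(.616,.06,.02)),("tip",(.4185,0,.02))]: print(n,w2bay(p)*1e3)
E
```

```text
t 1.8 tcp [0.2922 0.6084 0.2313] bay mm [-345.4  600.7  231.3] yaw -0.4478 F [ 0.1  0.  -0.1] open cm 8.53 xax [-0.  0. -1.]
{'turn': np.float64(-0.5348), 'shift_cm': array([  0.14, -64.98,  19.5 ])}
hinge [-63.3144319   45.17225601 100.        ]
grip [-150.33690053  -49.12297162  117.        ]
foot [-70.48799095  26.22390383  20.        ]
tip [-272.45444099  -16.38833688   20.        ]
```

Call:
arm_command(
  increments=[
    [[0, 0, 0, -0.178], [0, 0, 0, -0.178], [0, 0, 0, -0.179], [0, -5.4, 1.62, 0], [0, -5.4, 1.62, 0], [0, -5.4, 1.62, 0], [0, -5.4, 1.62, 0], [0, -5.4, 1.62, 0], [0, -5.4, 1.62, 0], [0, -5.4, 1.62, 0], [0, -5.4, 1.62, 0], [0, -5.4, 1.62, 0], [0, -5.4, 1.62, 0], [0, -5.4, 1.0, 0], [0, -5.4, 0.0, 0], [0, 0, 0, 0]],
  ],
  grip=8.5,
)

```text
time: 3.8
eef_pos: [0.5203, -0.0253, 0.2315]
tcp_rot: [-0.029, 0.706, 0.029, 0.707]
contact_force: [-1.0, -0.5, -0.7]
opening: 0.996
```

```bash
python3 - <<'E'
from h import *
from plant import sensors,optics
st=sensors.get_state(); show(st)
im=optics.read_camera("wrist"); cv2.imwrite("pics/w1.png",im)
for n in ["gate_grip","gate_hinge","bottle","bay_stop"]: print(n,[(round(d["conf"],2),np.round(d["at"],1)) for d in optics.place_of("wrist",n)][:3])
for n,p in [("grip",(.543,-.022,.117)),("hinge",(.6215,.0795,.117)),("stop",STOP),("foot",(.616,.06,.022)),("tip",(.4185,0,.022)),("pipe",bay2w([-.022,0,.27])),("pipeL",bay2w([-.022,.17,.27])),("pipeR",bay2w([-.022,-.17,.27]))]: print(n,np.round(wproj(p,st)))
E
```

```text
t 3.8 tcp [ 0.5203 -0.0253  0.2315] bay mm [-173.2  -50.4  231.5] yaw 0.0818 F [-1.  -0.5 -0.7] open cm 8.5 xax [ 0.    -0.001 -1.   ]
gate_grip [(0.92, array([213.6, 257.6]))]
gate_hinge [(0.73, array([287. , 344.9]))]
bottle [(0.98, array([237.9, 312.5])), (0.79, array([ 74.9, 410.8]))]
bay_stop [(0.96, array([277.9, 292.8]))]
grip [216. 259.]
hinge [288. 346.]
stop [277. 292.]
foot [243. 315.]
tip [ 87. 287.]
pipe [438. 323.]
pipeL [395. 491.]
pipeR [425. 115.]
```

View pics/w1.png

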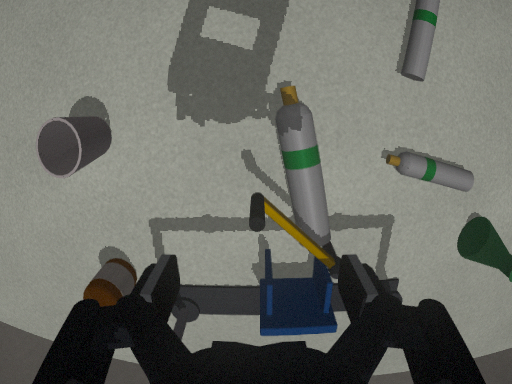

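The wrist view agrees with my estimates: the handle is at (214,258) against a predicted (216,259), and the stop is at (278,293). Next I go down on the handle and grip it.

Call:
arm_command(
  increments=[
    [[0, 0.0, 2.1, 0], [4.5, 0, 0, 0], [4.5, 0, 0, 0], [4.3, 0, 0, 0], [0, 0, 0, 0]],
  ],
)

```text
time: 4.68
eef_pos: [0.5377, -0.0182, 0.0946]
tcp_rot: [-0.031, 0.709, 0.032, 0.703]
contact_force: [-0.3, 0.2, 0.2]
opening: 0.995
```

Call:
arm_command(
  increments=[
    [[0, 0, 0, 0], [0, 0, 0, 0], [0, 0, 0, 0], [0, 0, 0, 0]],
  ],
  grip=0,
  grip_force=25,
)

```text
time: 5.18
eef_pos: [0.541, -0.021, 0.0993]
tcp_rot: [-0.032, 0.706, 0.03, 0.706]
contact_force: [-2.0, -2.8, 6.2]
opening: 0.156
```

```bash
python3 - <<'E'
from h import *
from plant import sensors,optics
st=sensors.get_state(); show(st)
im=optics.read_camera("wrist"); cv2.imwrite("pics/w2.png",im)
for z in [2.85,2.6]:
  h=np.array([-.062,.046]);th=z
  print("arc end",h+.131*np.array([-np.sin(th),-np.cos(th)]))
b=w2bay(st["eef_pos"]); d=b[:2]-h; print("angle",np.arctan2(-d[0],-d[1]),np.hypot(*d))
E
```

```text
t 5.17 tcp [ 0.541  -0.021   0.0993] bay mm [-152.2  -48.    99.3] yaw 0.0879 F [-2.  -2.8  6.2] open cm 1.34 xax [ 0.    -0.002 -1.   ]
arc end [-0.09965962  0.17147013]
arc end [-0.12953068  0.15825243]
angle 0.7648235496757365 0.13028275560024252
```

View pics/w2.png

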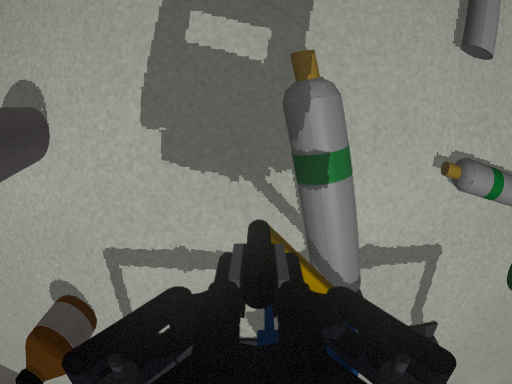

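The jaws closed at 1.34 cm on the 14 mm peg in the picture (about 250,260). Now I compute the arc.

```bash
python3 - <<'E'
import numpy as np
t=np.linspace(.765,2.75,15); p=.131*np.c_[-np.cos(t),-np.sin(t)]  # [y,x]
print(np.round(100*np.diff(p,axis=0),1).tolist(), 100*(p[-1]-p[0]))
E
```

```text
[[1.4, -1.2], [1.5, -1.0], [1.7, -0.8], [1.8, -0.6], [1.8, -0.3], [1.9, -0.0], [1.8, 0.2], [1.8, 0.5], [1.7, 0.7], [1.6, 1.0], [1.4, 1.2], [1.3, 1.4], [1.1, 1.5], [0.8, 1.7]] [21.55847004  4.07247569]
```

Call:
arm_command(
  increments=[
    [[0, 1.4, -1.2, 0], [0, 1.5, -1.0, 0], [0, 1.7, -0.8, 0], [0, 1.8, -0.6, 0], [0, 1.8, -0.3, 0], [0, 1.9, 0, 0], [0, 1.8, 0.2, 0], [0, 1.8, 0.5, 0], [0, 1.7, 0.7, 0], [0, 1.6, 1.0, 0], [0, 1.4, 1.2, 0], [0, 1.3, 1.4, 0], [0, 1.1, 1.5, 0], [0, 0.8, 1.7, 0], [0, 0, 0, 0]],
  ],
)

```text
time: 7.1
eef_pos: [0.5678, 0.1982, 0.0988]
tcp_rot: [-0.032, 0.705, 0.03, 0.708]
contact_force: [2.5, -6.4, 3.9]
opening: 0.157
```

```bash
python3 - <<'E'
from h import *
from plant import sensors,optics
st=sensors.get_state(); show(st)
im=optics.read_camera("top"); cv2.imwrite("pics/t3.png",cv2.resize(im[120:290,140:367],(800,599),interpolation=cv2.INTER_CUBIC))
im=optics.read_camera("side"); cv2.imwrite("pics/s3.png",cv2.resize(im[130:330,140:380],(720,600),interpolation=cv2.INTER_CUBIC))
E
```

```text
t 7.1 tcp [0.5678 0.1982 0.0988] bay mm [-106.5  168.1   98.8] yaw 0.0885 F [ 2.5 -6.4  3.9] open cm 1.34 xax [ 0.004 -0.003 -1.   ]
```

View pics/s3.png

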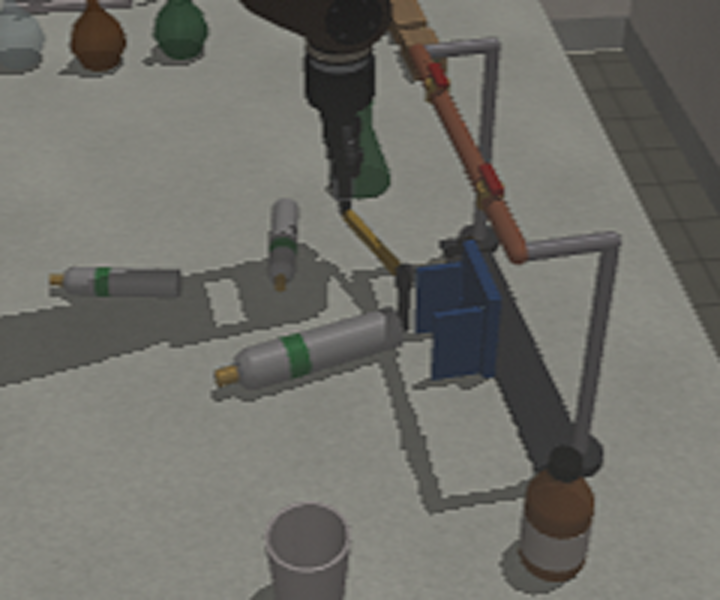

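The gate now stands open at about 2.75 rad, in the crop from handle (345,205) to hinge (400,270). I let go, rise and look at the bottle.

Call:
arm_command(
  increments=[
    [[0, 0, 0, 0], [0, 0, 0, 0], [-4.5, 0, 0, 0], [-4.5, 0, 0, 0], [-4.5, 0, 0, 0], [0, -4.2, -2.1, 0], [0, -4.2, -2.1, 0], [0, -4.2, -2.1, 0], [0, -3.5, -2.1, 0], [0, 0, 0, 0], [0, 0, 0, 0]],
  ],
  grip=8.5,
)

```text
time: 8.57
eef_pos: [0.4953, 0.0317, 0.233]
tcp_rot: [-0.031, 0.706, 0.031, 0.706]
contact_force: [0.8, 0.1, 0.9]
opening: 0.997
```

```bash
cat >> h.py <<'E'
def wray(rc,st):
    m=cm("wrist");K=m["camera_matrix"];M=m["mount"]
    u=np.array([(rc[1]-K[0,2])/K[0,0],(rc[0]-K[1,2])/K[1,1]]);th=np.hypot(*u);u=u/th
    v=np.array([np.sin(th)*u[0],-np.sin(th)*u[1],-np.cos(th)])
    Rt=R.from_quat(st["tcp_rot"]); return st["eef_pos"]+Rt.apply(M[:3,3]),Rt.apply(M[:3,:3]@v)
def wat_z(rc,st,z):
    o,d=wray(rc,st); return o+d*(z-o[2])/d[2]
E
python3 - <<'E'
from h import *
from plant import sensors,optics
st=sensors.get_state(); show(st)
im=optics.read_camera("wrist"); cv2.imwrite("pics/w4.png",cv2.resize(im,(768,576)))
for n in ["gate_grip","gate_hinge","bottle","bay_stop"]: 
  for d in optics.place_of("wrist",n)[:2]: print(n,round(d["conf"],2),np.round(d["at"],1), wat_z(d["at"],st,{"bottle":.022,"bay_stop":0}.get(n,.117)))
E
```

```text
t 8.57 tcp [0.4953 0.0317 0.233 ] bay mm [-193.2    8.5  233. ] yaw 0.0874 F [0.8 0.1 0.9] open cm 8.52 xax [-0.     0.001 -1.   ]
gate_grip 0.68 [268.3 398.2] [0.5698799  0.19605914 0.117     ]
gate_hinge 0.75 [303.8 290.5] [0.62117197 0.07907019 0.117     ]
gate_hinge 0.31 [277.6  91.2] [ 0.6171781  -0.15694317  0.117     ]
bottle 0.85 [252.1 269.1] [0.60950466 0.05695753 0.022     ]
bottle 0.84 [194.6 435. ] [0.50637866 0.2865833  0.022     ]
bay_stop 0.78 [288.2 250. ] [0.689239  0.0361212 0.       ]
```

View pics/w4.png

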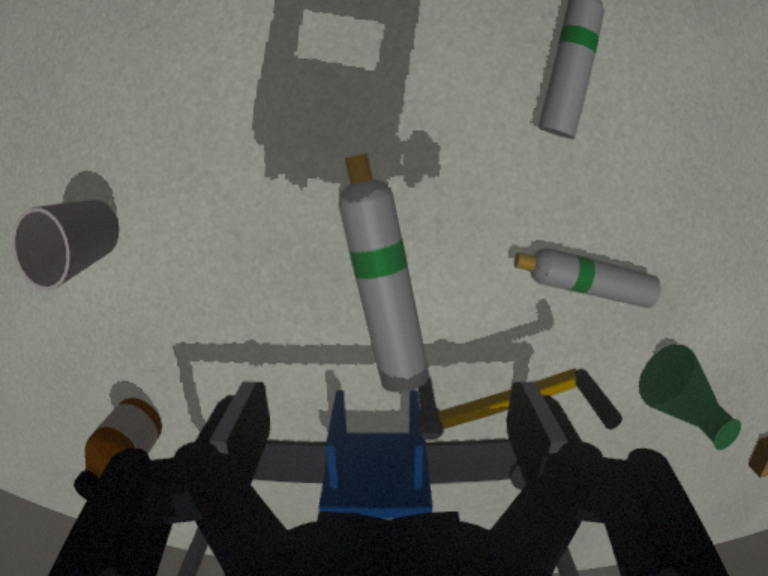

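```bash
python3 - <<'E'
from h import *
from plant import sensors
st=sensors.get_state()
g=lambda u,v,z:wat_z((v/1.5,u/1.5),st,z)
np.set_printoptions(precision=4,suppress=True)
a=g(320,511,.11);b=g(433,514,.11);print("stop top back",a,b,np.arctan2(-(a-b)[0]*1,(a-b)[1]), np.linalg.norm(a-b))
for n,u,v,z in [("tip",356,157,.022),("shoulderL",342,197,.022),("shoulderR",388,188,.022),("bandL",353,270,.022),("bandR",405,255,.022),("footL",382,380,.022),("footR",426,366,.022),("cheekLtop",340,392,.09),("cheekRtop",411,392,.09),("cheekLbackin",332,486,.09),("cheekRbackin",424,488,.09)]:
  p=g(u,v,z);print(n,p,w2bay(p)*1e3)
E
```

```text
stop top back [ 0.6986 -0.0072  0.11  ] [0.693  0.0882 0.11  ] -3.0833177324953724 0.09556615938805971
tip [0.4198 0.001  0.022 ] [-271.027  -15.477   22.   ]
shoulderL [ 0.4526 -0.0077  0.022 ] [-239.1862  -26.9955   22.    ]
shoulderR [0.4425 0.0282 0.022 ] [-246.1348    9.5841   22.    ]
bandL [0.5122 0.0052 0.022 ] [-178.6286  -19.3114   22.    ]
bandR [0.4958 0.0468 0.022 ] [-191.343    23.4928   22.    ]
footL [0.6134 0.0377 0.022 ] [-75.0498   4.1876  22.    ]
footR [0.5956 0.0759 0.022 ] [-89.395   43.7877  22.    ]
cheekLtop [0.5879 0.0047 0.09  ] [-103.2782  -26.377    90.    ]
cheekRtop [0.583  0.0577 0.09  ] [-103.5209   26.7517   90.    ]
cheekLbackin [0.686  0.0009 0.09  ] [ -5.8927 -38.7158  90.    ]
cheekRbackin [0.6809 0.0802 0.09  ] [-4.1036 40.6972 90.    ]
```

```bash
sed -i 's/^PSI=.*/PSI=0.075; STOP=np.array([0.689,0.038,0.])/' h.py; python3 - <<'E'
from h import *
from plant import sensors
st=sensors.get_state()
np.set_printoptions(precision=4,suppress=True)
print(rem(st,[.482,.0195,.007],.287))
g=lambda u,v,z:wat_z((v/1.5,u/1.5),st,z)
for n,u,v,z in [("cheekLbot",340,392,.0),("cheekRbot",411,392,.0)]:
  p=g(u,v,z);print(n,p,w2bay(p)*1e3)
E
```

```text
{'turn': np.float64(-0.1983), 'shift_cm': array([22.62, -0.8 , -1.65])}
cheekLbot [ 0.6436 -0.0016  0.    ] [-48.2748 -36.1221   0.    ]
cheekRbot [0.6372 0.0679 0.    ] [-49.4317  33.6977   0.    ]
```

Call:
arm_command(
  increments=[
    [[0, 0, 0, -0.1], [0, 0, 0, -0.1], [0, -0.8, -1.6, 0], [5, 0, 0, 0], [5, 0, 0, 0], [5, 0, 0, 0], [4, 0, 0, 0], [2.4, 0, 0, 0], [1.2, 0, 0, 0], [0, 0, 0, 0]],
  ],
)

```text
time: 10.07
eef_pos: [0.4817, 0.0186, 0.0071]
tcp_rot: [-0.101, 0.7, 0.101, 0.699]
contact_force: [-0.2, -0.7, 0.2]
opening: 0.991
```

Call:
arm_command(
  increments=[
    [[0, 0, 0, 0], [0, 0, 0, 0], [0, 0, 0, 0], [0, 0, 0, 0]],
  ],
  grip=3,
  grip_force=30,
)

```text
time: 10.58
eef_pos: [0.483, 0.0188, 0.0086]
tcp_rot: [-0.101, 0.699, 0.101, 0.7]
contact_force: [-1.7, 1.1, 5.6]
opening: 0.502
```

```bash
sed -i 's/^PSI=.*/PSI=0.08; STOP=np.array([0.689,0.038,0.])/' h.py; python3 - <<'E'
from h import *
from plant import sensors,optics
st=sensors.get_state(); show(st)
im=optics.read_camera("wrist"); cv2.imwrite("pics/w5.png",im)
# tool now holds axis point with s ~ 135 from foot
f=.0; 
for s in [.135]:
  tgt=bay2w([-.13,0,st["eef_pos"][2]]); print("s135 at pre-stop(5mm before contact -> bay x -.140)",rem(st,bay2w([-.140,0,st["eef_pos"][2]]),PSI))
E
```

```text
t 10.57 tcp [0.483  0.0188 0.0086] bay mm [-206.9   -2.7    8.6] yaw 0.2875 F [-1.7  1.1  5.6] open cm 4.29 xax [ 0.001 -0.    -1.   ]
s135 at pre-stop(5mm before contact -> bay x -.140) {'turn': np.float64(0.2075), 'shift_cm': array([-0.  ,  0.27,  6.69])}
```

View pics/w5.png

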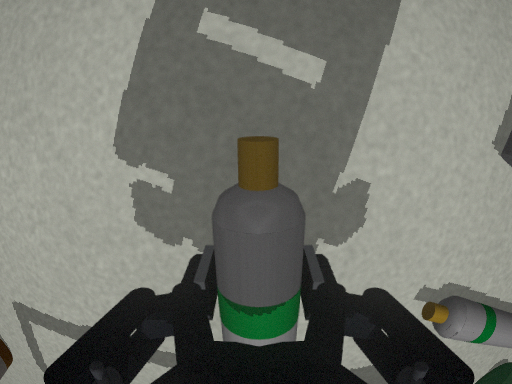

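The bottle is held squarely at 4.29 cm, axis up the image at column 258. I turn it in line with the bay and slide it in.

Call:
arm_command(
  increments=[
    [[0, 0, 0, 0.07], [0, 0, 0, 0.07], [0, 0, 0, 0.068], [0, 0.3, 0.5, 0], [0, 0, 1.5, 0], [0, 0, 1.5, 0], [0, 0, 1.5, 0], [0, 0, 1.0, 0], [0, 0, 0, 0]],
  ],
)

```text
time: 11.75
eef_pos: [0.5396, 0.0266, 0.008]
tcp_rot: [-0.028, 0.709, 0.029, 0.704]
contact_force: [-9.7, -1.1, 11.7]
opening: 0.504
```

```bash
python3 - <<'E'
from h import *
from plant import sensors,optics
st=sensors.get_state(); show(st)
im=optics.read_camera("side"); cv2.imwrite("pics/s6.png",cv2.resize(im[170:300,180:350],(785,600),interpolation=cv2.INTER_CUBIC))
im=optics.read_camera("top"); cv2.imwrite("pics/t6.png",cv2.resize(im[130:230,190:320],(780,600),interpolation=cv2.INTER_CUBIC))
E
```

```text
t 11.75 tcp [0.5396 0.0266 0.008 ] bay mm [-149.9    0.6    8. ] yaw 0.0803 F [-9.7 -1.1 11.7] open cm 4.3 xax [-0.008  0.    -1.   ]
```

View pics/s6.png

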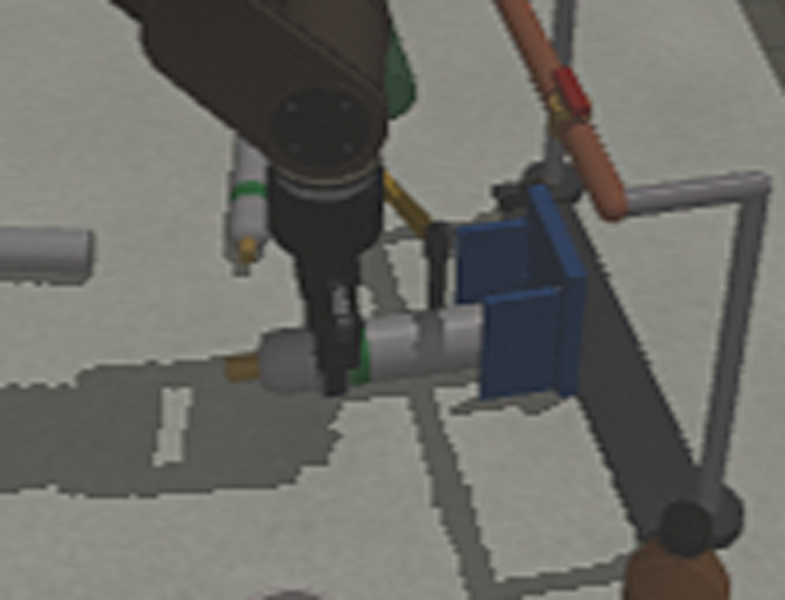

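View pics/t6.png

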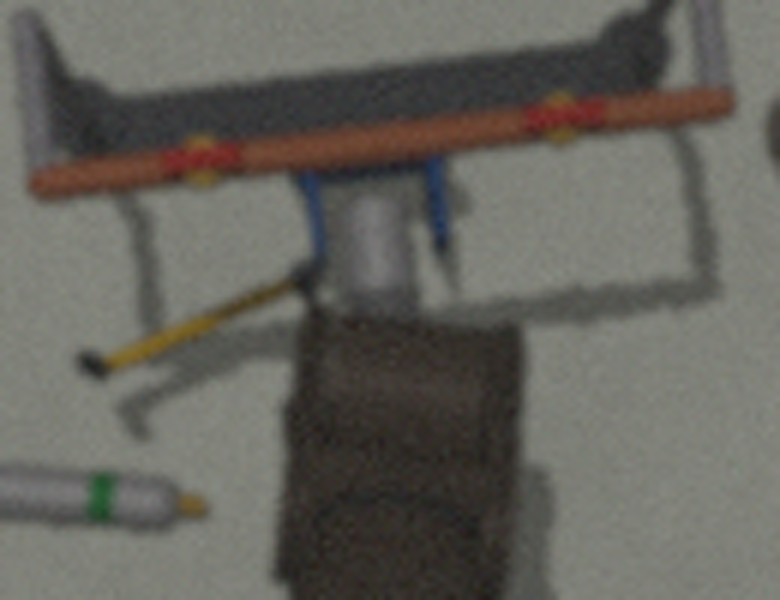

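Call:
arm_command(
  increments=[
    [[0, 0, 0, 0], [0, 0, 0, 0]],
  ],
)

```text
time: 12.1
eef_pos: [0.5396, 0.0266, 0.008]
tcp_rot: [-0.028, 0.709, 0.028, 0.704]
contact_force: [-9.0, -0.6, 11.5]
opening: 0.501
```

Call:
arm_command(
  increments=[
    [[0, 0, 0.5, 0], [0, 0, 0, 0]],
  ],
)

```text
time: 12.35
eef_pos: [0.5425, 0.0269, 0.0079]
tcp_rot: [-0.028, 0.711, 0.029, 0.702]
contact_force: [-14.2, -1.6, 16.4]
opening: 0.502
```

Call:
arm_command(
  increments=[
    [[-0.1, 0, 0, 0], [0, 0, 0, 0]],
  ],
)

```text
time: 12.6
eef_pos: [0.5438, 0.027, 0.008]
tcp_rot: [-0.028, 0.709, 0.028, 0.704]
contact_force: [-7.8, -1.4, 6.2]
opening: 0.502
```

```bash
python3 - <<'E'
from h import *
from plant import sensors,optics
st=sensors.get_state(); show(st)
im=optics.read_camera("top"); cv2.imwrite("pics/t7.png",cv2.resize(im[140:200,220:290],(700,600),interpolation=cv2.INTER_CUBIC))
E
```

```text
t 12.6 tcp [0.5438 0.027  0.008 ] bay mm [-145.7    0.7    8. ] yaw 0.0799 F [-7.8 -1.4  6.2] open cm 4.29 xax [-0.008  0.    -1.   ]
```

View pics/t7.png

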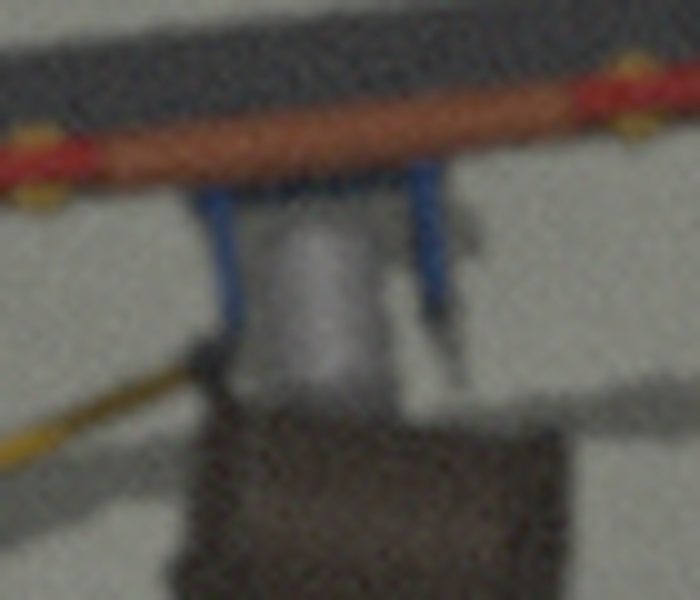

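Call:
arm_command(
  increments=[
    [[-0.05, 0, 0.4, 0], [0, 0, 0.4, 0], [0, 0, 0.4, 0], [0, 0, 0, 0]],
  ],
)

```text
time: 13.15
eef_pos: [0.5566, 0.028, 0.008]
tcp_rot: [-0.028, 0.708, 0.028, 0.705]
contact_force: [-5.2, 0.7, 1.9]
opening: 0.502
```

Call:
arm_command(
  increments=[
    [[0, 0, 0.4, 0], [0, 0, 0, 0]],
  ],
)

```text
time: 13.4
eef_pos: [0.5567, 0.0281, 0.008]
tcp_rot: [-0.028, 0.713, 0.029, 0.7]
contact_force: [-17.6, -2.4, 13.2]
opening: 0.508
```

```bash
python3 - <<'E'
from h import *
from plant import sensors,optics
st=sensors.get_state(); show(st)
im=optics.read_camera("top"); cv2.imwrite("pics/t8.png",cv2.resize(im[140:200,220:290],(700,600),interpolation=cv2.INTER_CUBIC))
E
```

```text
t 13.4 tcp [0.5567 0.0281 0.008 ] bay mm [-132.7    0.7    8. ] yaw 0.0806 F [-17.6  -2.4  13.2] open cm 4.34 xax [-0.017 -0.    -1.   ]
```

View pics/t8.png

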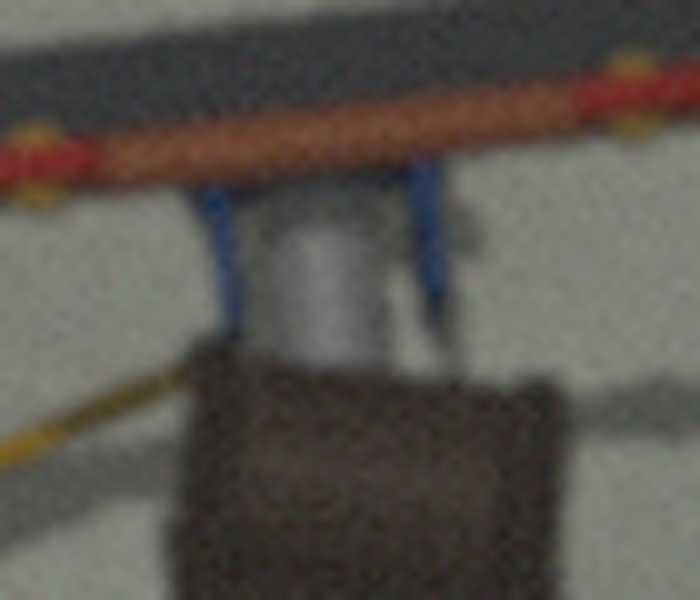

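The tool stalled at x=0.5567 with 17 N on it, so the foot is against the stop. I open and go back to the stub.

Call:
arm_command(
  increments=[
    [[0, 0, -0.4, 0], [0, 0, 0, 0], [-0.1, 0, 0, 0], [0, 0, 0, 0]],
  ],
  grip=8.5,
)

```text
time: 13.95
eef_pos: [0.5594, 0.0278, 0.0101]
tcp_rot: [-0.028, 0.706, 0.028, 0.707]
contact_force: [-0.2, 0.9, -0.4]
opening: 0.993
```

```bash
python3 - <<'E'
from h import *
from plant import sensors,optics
st=sensors.get_state(); show(st)
im=optics.read_camera("wrist"); cv2.imwrite("pics/w9.png",im)
E
```

```text
t 13.95 tcp [0.5594 0.0278 0.0101] bay mm [-130.     0.2   10.1] yaw 0.0792 F [-0.2  0.9 -0.4] open cm 8.48 xax [ 0.001 -0.    -1.   ]
```

View pics/w9.png

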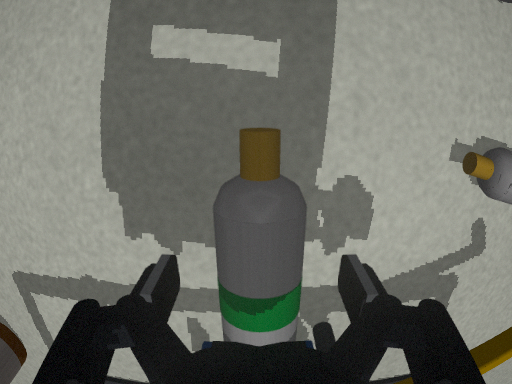

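```bash
python3 - <<'E'
from h import *
from plant import sensors
st=sensors.get_state()
for rc,z in [((128,260),.029),((178,260),.031),((176,260),.022)]: print(w2bay(wat_z(rc,st,z))*1e3)
E
```

```text
[-202.92799181    1.72016684   29.        ]
[-181.83059857    1.68853921   31.        ]
[-180.30805535    1.73004092   22.        ]
```

Call:
arm_command(
  increments=[
    [[0, 0.1, -2.4, 0], [0, 0, -2.5, 0], [0, 0, -2.5, 0], [0, 0, 0, 0]],
  ],
)

```text
time: 14.5
eef_pos: [0.4834, 0.0232, 0.0094]
tcp_rot: [-0.028, 0.707, 0.028, 0.706]
contact_force: [-0.1, 0.5, -0.2]
opening: 0.994
```

Call:
arm_command(
  increments=[
    [[0, 0, 0, 0], [0, 0, 0, 0], [0, 0, 0, 0], [0, 0, 0, 0], [0, 0, 0, 0]],
  ],
  grip=0,
  grip_force=30,
)

```text
time: 15.12
eef_pos: [0.4853, 0.0228, 0.01]
tcp_rot: [-0.028, 0.706, 0.028, 0.707]
contact_force: [0.3, 0.1, 1.2]
opening: 0.182
```

```bash
sed -i 's/^PSI=.*/PSI=0.08; STOP=np.array([0.6862,0.038,0.])/' h.py; python3 - <<'E'
from h import *
from plant import sensors,optics
st=sensors.get_state(); show(st)
im=optics.read_camera("wrist"); cv2.imwrite("pics/w10.png",im)
im=optics.read_camera("side"); cv2.imwrite("pics/s10.png",cv2.resize(im[170:300,180:350],(785,600),interpolation=cv2.INTER_CUBIC))
E
```

```text
t 15.12 tcp [0.4853 0.0228 0.01  ] bay mm [-201.5    0.9   10. ] yaw 0.0792 F [0.3 0.1 1.2] open cm 1.55 xax [ 0.001 -0.    -1.   ]
```

View pics/w10.png

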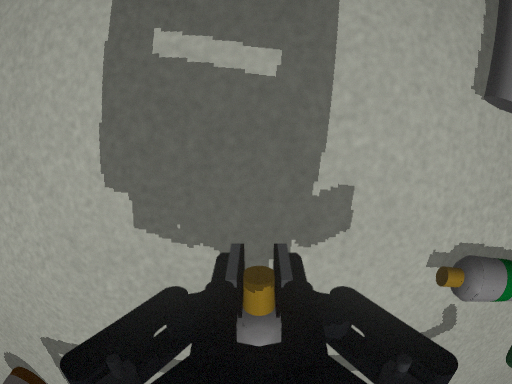

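View pics/s10.png

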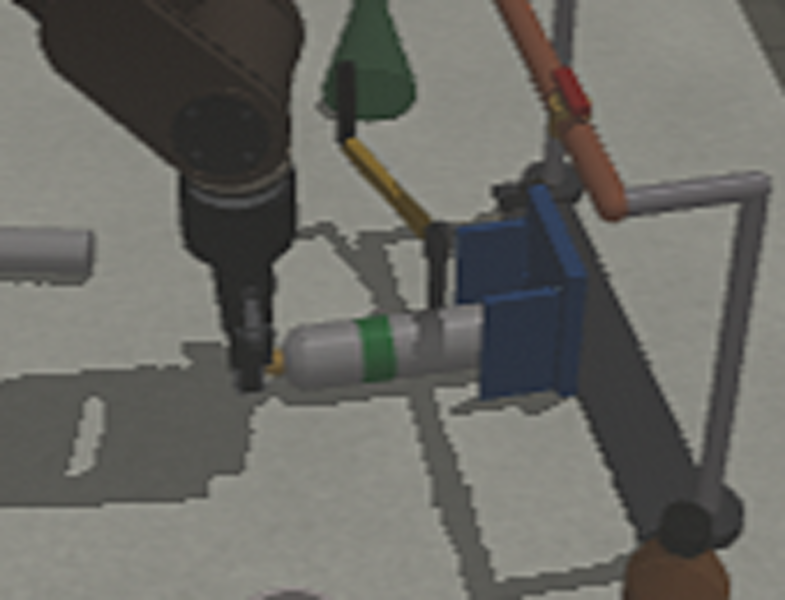

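The stub sits in the front half of the pads, tip at (268,258) in the wrist view; the opening is 1.55 cm. Now the lift arc.

```bash
python3 - <<'E'
import numpy as np
t=np.radians(np.r_[0:40:9j,45:75:7j]); s=195
X=-(22*np.sin(t)+s*np.cos(t)); Z=22*np.cos(t)+s*np.sin(t)
for a,dz,dx in zip(np.degrees(t[1:]),np.diff(Z)/10,np.diff(X)/10): print(round(a),round(-dz,2),round(dx,2))
print(X-6.5,Z-12)
E
```

```text
5 -1.69 -0.12
10 -1.66 0.03
15 -1.62 0.18
20 -1.56 0.33
25 -1.5 0.47
30 -1.42 0.62
35 -1.33 0.75
40 -1.23 0.88
45 -1.12 1.01
50 -1.01 1.12
55 -0.88 1.23
60 -0.75 1.33
65 -0.62 1.42
70 -0.47 1.5
75 -0.33 1.56
[-201.5        -202.67539247 -202.35777175 -200.54955512 -197.26450421
 -192.52762023 -186.37495374 -178.85333024 -170.01999382 -159.94217152
 -148.69656164 -136.36875006 -123.05255888 -108.84933235  -93.86716561
  -78.22008197] [ 10.          26.91165319  43.52716521  59.72008197  75.36716561
  90.34933235 104.55255888 117.86875006 130.19656164 141.44217152
 151.51999382 160.35333024 167.87495374 174.02762023 178.76450421
 182.04955512]
```

Call:
arm_command(
  increments=[
    [[-0.9, 0, 0.1, 0], [-0.8, 0, 0.1, 0], [-1.65, 0, 0.05, 0], [-1.6, 0, 0.15, 0], [-1.55, 0, 0.3, 0], [-1.5, 0, 0.45, 0], [-1.4, 0, 0.6, 0], [0, 0, 0, 0]],
  ],
)

```text
time: 16.23
eef_pos: [0.5039, 0.0242, 0.1058]
tcp_rot: [-0.028, 0.706, 0.028, 0.708]
contact_force: [-2.5, -0.3, -2.1]
opening: 0.19
```

```bash
python3 - <<'E'
from h import *
from plant import sensors,optics
st=sensors.get_state(); show(st)
im=optics.read_camera("side"); cv2.imwrite("pics/s11.png",cv2.resize(im[150:280,180:350],(785,600),interpolation=cv2.INTER_CUBIC))
E
```

```text
t 16.23 tcp [0.5039 0.0242 0.1058] bay mm [-182.9    0.8  105.8] yaw 0.0796 F [-2.5 -0.3 -2.1] open cm 1.62 xax [ 0.003 -0.    -1.   ]
```

View pics/s11.png

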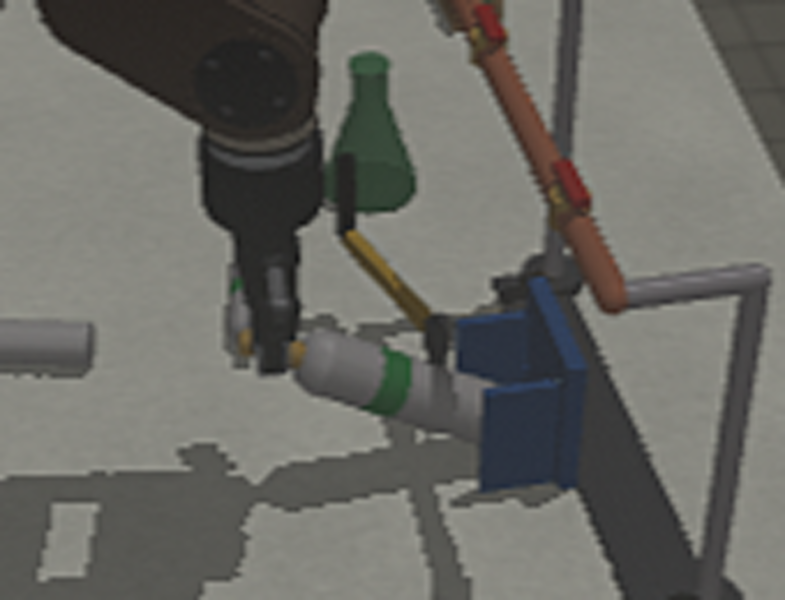

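The bottle pivots cleanly at about 30° with the foot inside the cheeks and small forces. I carry on to about 70°.

Call:
arm_command(
  increments=[
    [[-1.33, 0, 0.75, 0], [-1.23, 0, 0.88, 0], [-1.12, 0, 1.01, 0], [-1.0, 0, 1.12, 0], [-0.88, 0, 1.23, 0], [-0.75, 0, 1.33, 0], [-0.62, 0, 1.4, 0], [0, 0, 0, 0]],
  ],
)

```text
time: 17.27
eef_pos: [0.5809, 0.0305, 0.1741]
tcp_rot: [-0.028, 0.706, 0.028, 0.707]
contact_force: [-1.6, -0.3, 0.5]
opening: 0.186
```

```bash
python3 - <<'E'
from h import *
from plant import sensors,optics
st=sensors.get_state(); show(st)
im=optics.read_camera("side"); cv2.imwrite("pics/s12.png",cv2.resize(im[130:270,190:350],(686,600),interpolation=cv2.INTER_CUBIC))
im=optics.read_camera("wrist"); cv2.imwrite("pics/w12.png",im)
im=optics.read_camera("top"); cv2.imwrite("pics/t12.png",cv2.resize(im[130:230,190:320],(780,600),interpolation=cv2.INTER_CUBIC))
E
```

```text
t 17.27 tcp [0.5809 0.0305 0.1741] bay mm [-105.6    0.9  174.1] yaw 0.0793 F [-1.6 -0.3  0.5] open cm 1.59 xax [ 0.002 -0.    -1.   ]
```

View pics/s12.png

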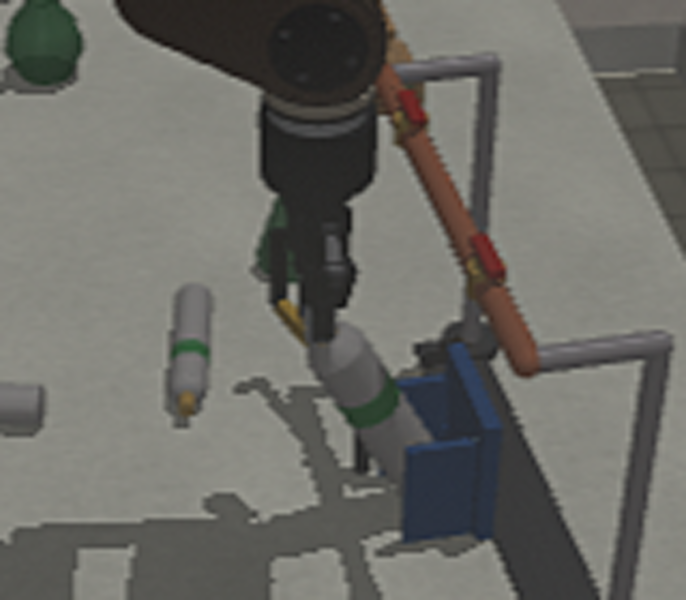

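View pics/w12.png

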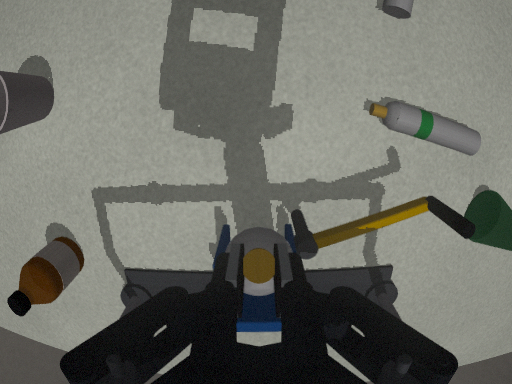

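View pics/t12.png

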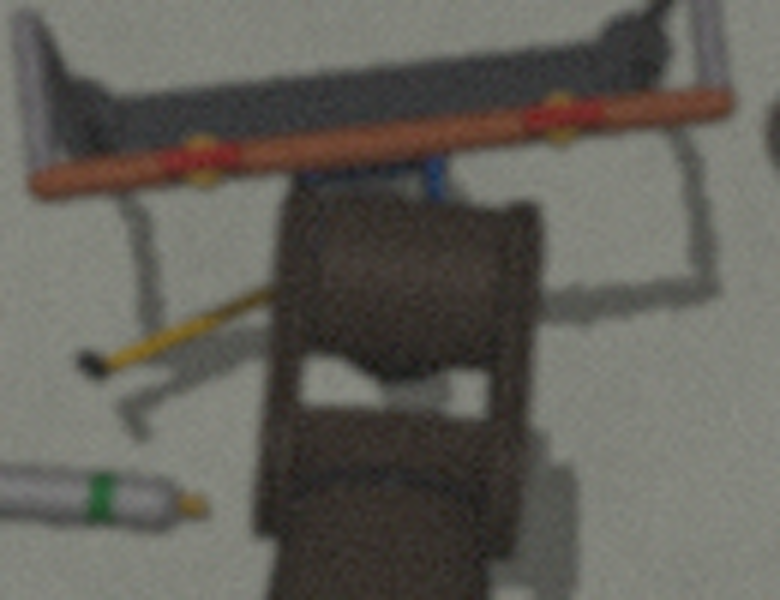

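At about 65° now: stub in the pads at (266,258), foot still on the bench. I creep on towards the pipe limit.

Call:
arm_command(
  increments=[
    [[-0.25, 0, 0.75, 0], [-0.22, 0, 0.75, 0], [-0.2, 0, 0.75, 0], [-0.15, 0, 0.6, 0], [0, 0, 0, 0]],
  ],
)

```text
time: 18.05
eef_pos: [0.6088, 0.0326, 0.1818]
tcp_rot: [-0.028, 0.706, 0.028, 0.707]
contact_force: [-2.9, 0.9, 3.0]
opening: 0.186
```

```bash
python3 - <<'E'
from h import *
from plant import sensors,optics
st=sensors.get_state(); show(st)
im=optics.read_camera("side"); cv2.imwrite("pics/s13.png",cv2.resize(im[130:270,190:350],(686,600),interpolation=cv2.INTER_CUBIC))
im=optics.read_camera("wrist"); cv2.imwrite("pics/w13.png",im)
E
```

```text
t 18.05 tcp [0.6088 0.0326 0.1818] bay mm [-77.5   0.8 181.8] yaw 0.079 F [-2.9  0.9  3. ] open cm 1.59 xax [ 0.002 -0.    -1.   ]
```

View pics/s13.png

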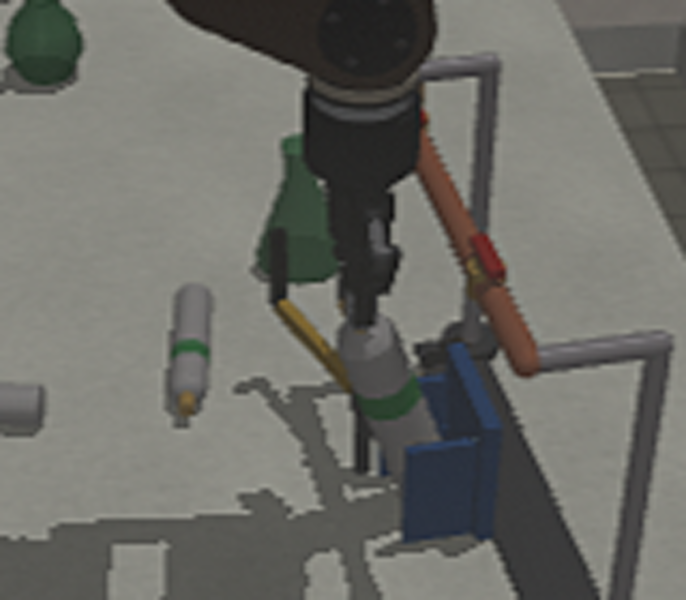

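View pics/w13.png

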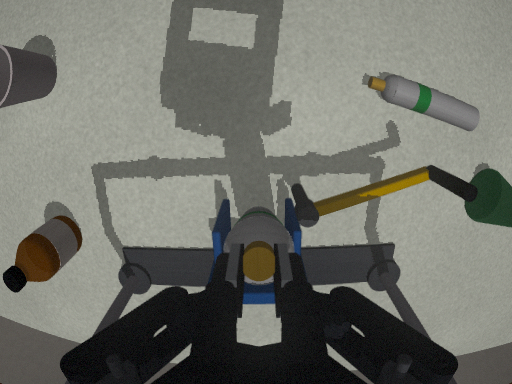

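```bash
python3 - <<'E'
from h import *
from plant import sensors
st=sensors.get_state()
for th in [70,73,75,77]:
    t=np.radians(th); p=bay2w([-.022*np.sin(t)-.2*np.cos(t),.0012,.022*np.cos(t)+.2*np.sin(t)])
    f=[bay2w([-.022*np.sin(t)-.2*np.cos(t)+q*.009*np.sin(t),.0012,.022*np.cos(t)+.2*np.sin(t)+q*.009*np.cos(t)]) for q in(-1,1)]
    print(th,np.round(wproj(p,st)),[np.round(wproj(x,st)) for x in f], 22*np.sin(t)+195*np.cos(t))
E
```

```text
70 [253. 258.] [array([235., 258.]), array([271., 258.])] 87.3671656057954
73 [272. 258.] [array([254., 258.]), array([288., 258.])] 78.05118705212045
75 [283. 258.] [array([267., 258.]), array([299., 258.])] 71.72008197335104
77 [294. 258.] [array([279., 258.]), array([309., 258.])] 65.30159702232883
```

```bash
python3 - <<'E'
from h import *
from plant import sensors
st=sensors.get_state()
def tz(row,h):
    p=wat_z((row,258),st,st["eef_pos"][2]+h); return (w2bay(p)-w2bay(st["eef_pos"]))[0]*1e3
print("w10 disc centre",tz(277,.012),"top edge",tz(267,.021))
for h in (.014,.018,.022): print(h,"c",tz(262,h),"far",tz(243,h-.003),"near",tz(282,h+.003))
E
python3 - <<'E'
import cv2
for n in ("w10","w13"):
    a=cv2.imread(f"pics/{n}.png")[210:340,180:340]; cv2.imwrite(f"pics/{n}c.png",cv2.resize(a,(738,600),interpolation=cv2.INTER_CUBIC))
E
```

```text
w10 disc centre 4.655108112125328 top edge -7.425189221474518
0.014 c -5.979076040043135 far -15.33201734534148 near 4.3768031971319346
0.018 c -8.437630711727886 far -17.45125140249726 near 1.5309272402558027
0.022 c -10.896185383412623 far -19.570485459653035 near -1.3149487166203289
```

View pics/w13c.png

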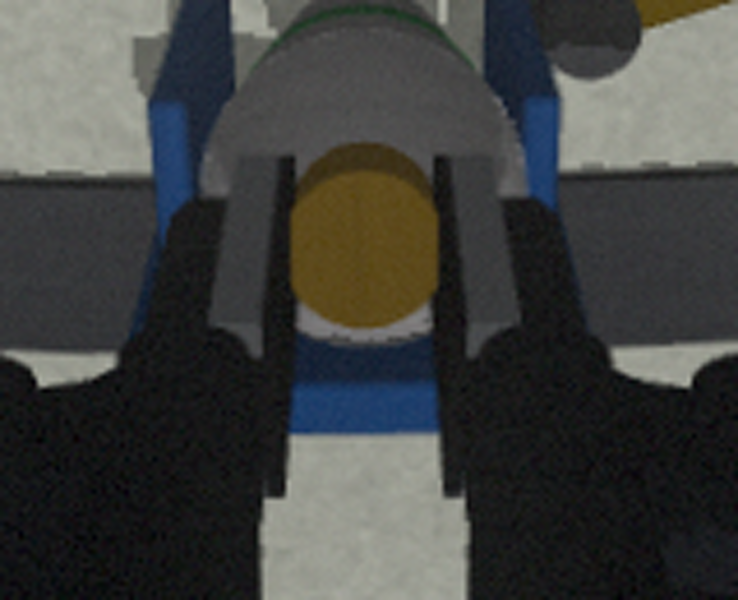

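View pics/w10c.png

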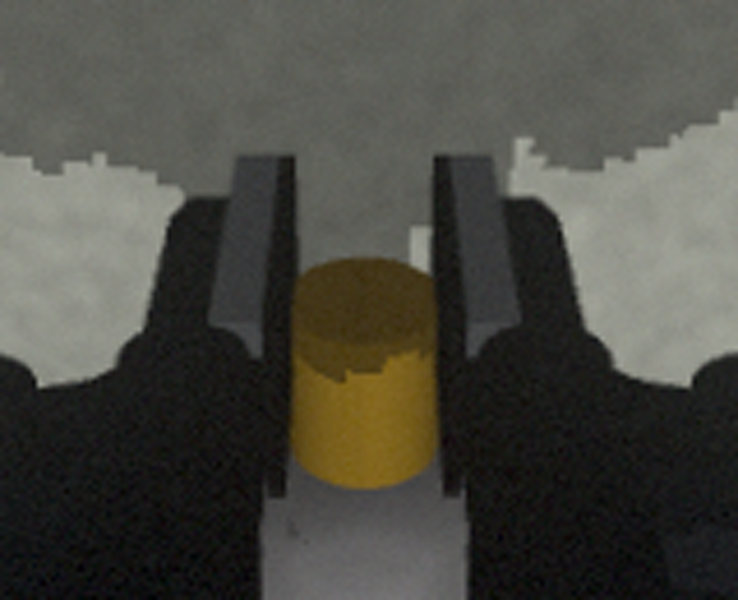

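```bash
cat >> h.py <<'E'
def ring(s,r,th,d,y=.001,n=40):
    t=th; a=np.linspace(0,2*np.pi,n)
    B=np.array([-d-.044*np.sin(t),y,0]); u=np.array([-np.cos(t),0,np.sin(t)]); v=np.array([np.sin(t),0,np.cos(t)]); 
    c=B+.022*v+s*u
    return [bay2w(c+r*(np.cos(q)*v+np.sin(q)*np.array([0,1,0]))) for q in a]
def overlay(im,th,d,pr,box,sc,col):
    for s,r in [(0,.022),(.165,.022),(.179,.009),(.2,.009)]:
        P=np.array([pr(p) for p in ring(s,r,np.radians(th),d)]); Q=np.c_[(P[:,1]-box[2]+.5)*sc-.5,(P[:,0]-box[0]+.5)*sc-.5]
        cv2.polylines(im,[np.round(Q*8).astype(np.int32)],True,col,1,cv2.LINE_AA,3)
E
python3 - <<'E'
from h import *
from plant import sensors,optics
st=sensors.get_state()
w=cv2.imread("pics/w13.png"); b=(200,320,180,340); W0=cv2.resize(w[b[0]:b[1],b[2]:b[3]],None,fx=5,fy=5,interpolation=cv2.INTER_CUBIC)
s=optics.read_camera("side"); b2=(180,270,240,320); S0=cv2.resize(s[b2[0]:b2[1],b2[2]:b2[3]],None,fx=6.5,fy=6.5,interpolation=cv2.INTER_CUBIC)
for k,(th,d) in enumerate([(71.5,0),(75,.012)]):
    W=W0.copy();S=S0.copy()
    overlay(W,th,d,lambda p:wproj(p,st),b,5,(0,0,255)); overlay(S,th,d,lambda p:proj("side",p),b2,6.5,(0,0,255))
    cv2.imwrite(f"pics/ovw{k}.png",W);cv2.imwrite(f"pics/ovs{k}.png",S)
E
```

```text
(no output)
```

View pics/ovw0.png

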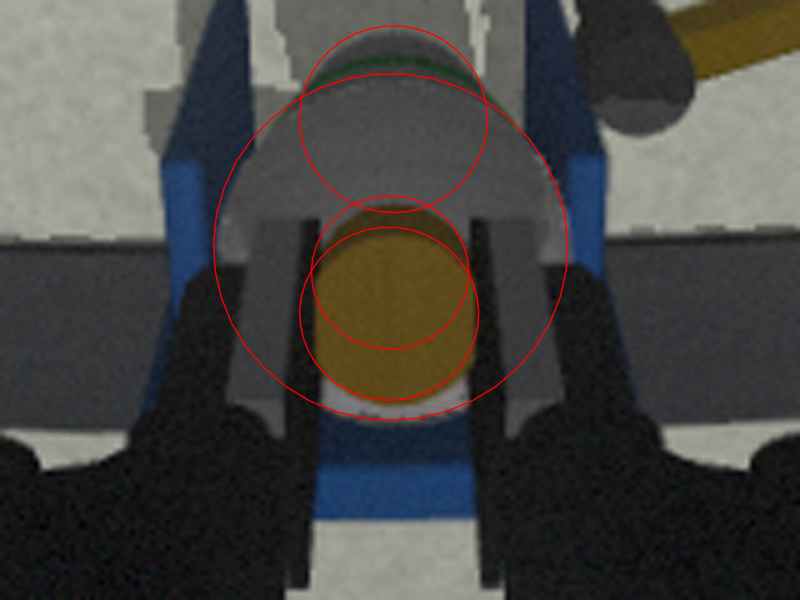

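View pics/ovs0.png

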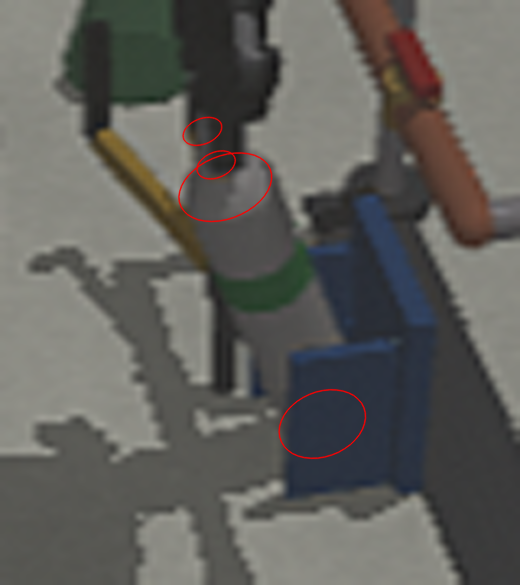

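View pics/ovs1.png

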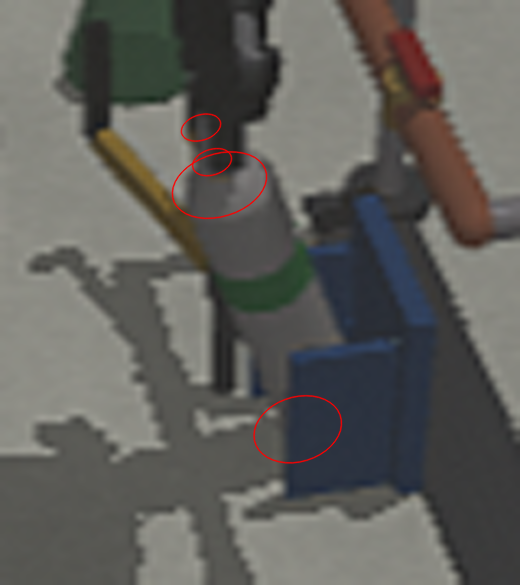

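Overlaying the bottle model, about 71.5° with the foot on the stop fits both views. The stub has slid towards the robot side of the pads. I probe gently forward, with a slight upward pull, to find out how far the tool can go before it meets the pipe.

Call:
arm_command(
  increments=[
    [[-0.15, 0, 0.3, 0], [0, 0, 0, 0]],
  ],
)

```text
time: 18.45
eef_pos: [0.6104, 0.0329, 0.1823]
tcp_rot: [-0.028, 0.707, 0.028, 0.706]
contact_force: [-2.1, -0.9, 0.3]
opening: 0.194
```

Call:
arm_command(
  increments=[
    [[0, 0, 0.2, 0], [0, 0, 0, 0]],
  ],
)

```text
time: 18.7
eef_pos: [0.6128, 0.0333, 0.1827]
tcp_rot: [-0.028, 0.707, 0.028, 0.707]
contact_force: [-2.6, -0.1, 2.0]
opening: 0.186
```

Call:
arm_command(
  increments=[
    [[0, 0, 0.2, 0], [0, 0, 0, 0]],
  ],
)

```text
time: 18.95
eef_pos: [0.615, 0.0333, 0.1831]
tcp_rot: [-0.028, 0.706, 0.028, 0.707]
contact_force: [-3.2, -0.6, 2.2]
opening: 0.19
```

```bash
python3 - <<'E'
from h import *
from plant import sensors,optics
st=sensors.get_state(); show(st)
im=optics.read_camera("wrist"); cv2.imwrite("pics/w14.png",im); b=(200,320,180,340)
W=cv2.resize(im[b[0]:b[1],b[2]:b[3]],None,fx=5,fy=5,interpolation=cv2.INTER_CUBIC)
overlay(W,74,-.001,lambda p:wproj(p,st),b,5,(0,0,255)); cv2.imwrite("pics/w14c.png",W)
E
```

```text
t 18.95 tcp [0.615  0.0333 0.1831] bay mm [-71.4   1.  183.1] yaw 0.0789 F [-3.2 -0.6  2.2] open cm 1.62 xax [ 0.001 -0.    -1.   ]
```

View pics/w14c.png

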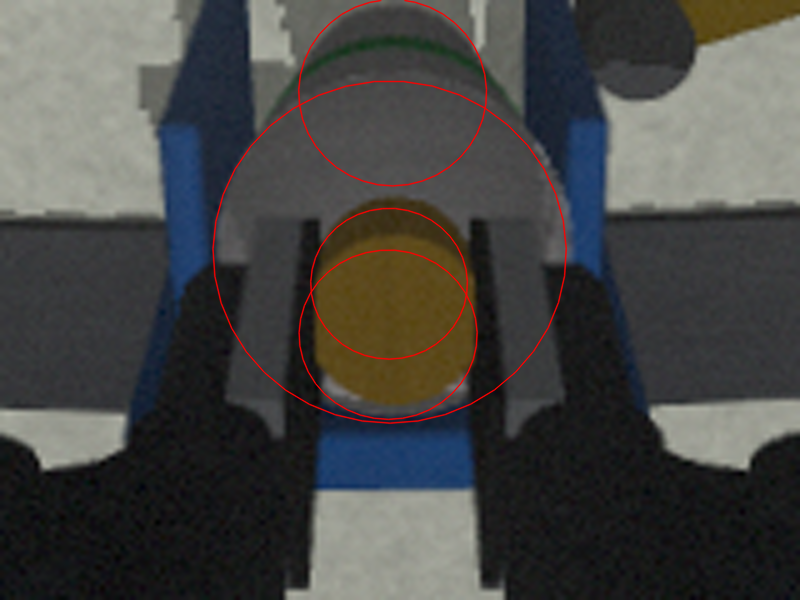

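No pipe contact yet at bay x = -71 mm, and the force is steady. I keep creeping.

Call:
arm_command(
  increments=[
    [[0, 0, 0.2, 0], [0, 0, 0, 0]],
  ],
)

```text
time: 19.25
eef_pos: [0.6169, 0.0333, 0.1834]
tcp_rot: [-0.028, 0.706, 0.028, 0.707]
contact_force: [-3.7, 0.1, 5.3]
opening: 0.19
```

Call:
arm_command(
  increments=[
    [[0, 0, 0.2, 0], [0, 0, 0, 0]],
  ],
)

```text
time: 19.5
eef_pos: [0.6192, 0.0335, 0.1836]
tcp_rot: [-0.028, 0.706, 0.028, 0.707]
contact_force: [-3.5, -0.3, 5.5]
opening: 0.194
```

```bash
python3 - <<'E'
from h import *
from plant import sensors,optics
st=sensors.get_state(); show(st)
im=optics.read_camera("side"); cv2.imwrite("pics/s15.png",cv2.resize(im[120:240,220:350],(650,600),interpolation=cv2.INTER_CUBIC))
im=optics.read_camera("top"); cv2.imwrite("pics/t15.png",cv2.resize(im[130:210,200:310],(770,560),interpolation=cv2.INTER_CUBIC))
E
```

```text
t 19.5 tcp [0.6192 0.0335 0.1836] bay mm [-67.1   0.9 183.6] yaw 0.0789 F [-3.5 -0.3  5.5] open cm 1.65 xax [ 0.002 -0.    -1.   ]
```

View pics/s15.png

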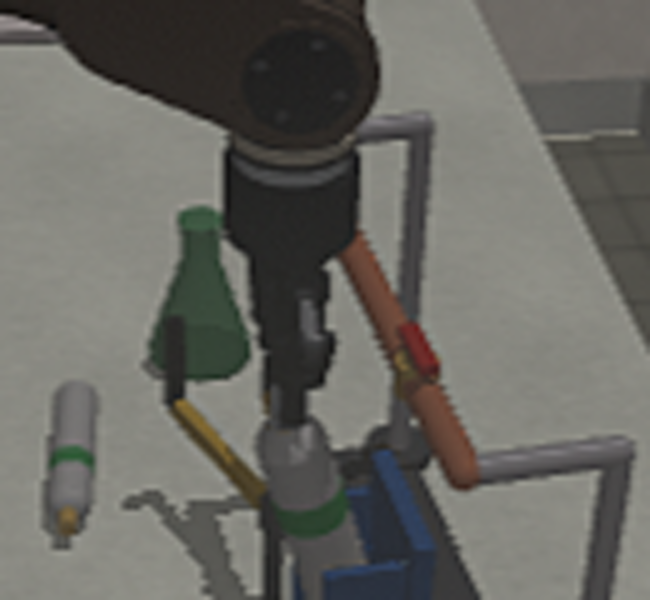

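View pics/t15.png

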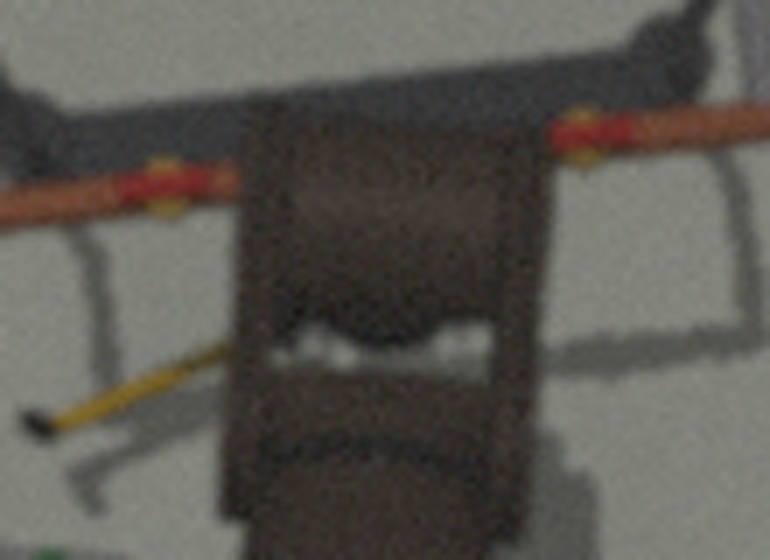

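```bash
python3 - <<'E'
from h import *
from plant import sensors,optics
st=sensors.get_state()
im=cv2.imread("pics/s15.png")
f=lambda p:tuple(int(v) for v in np.round([(proj("side",p)[1]-220+.5)*5,(proj("side",p)[0]-120+.5)*5]))
e=w2bay(st["eef_pos"])
for dz in [0,.073,.1,.12,.14]:
    p=[f(bay2w(e+np.array([dx,0,dz]))) for dx in(-.038,.038)]; print(dz,p); cv2.line(im,p[0],p[1],(0,255,255),1)
for x in (-.032,-.012):
    cv2.line(im,f(bay2w([x,-.17,.27])),f(bay2w([x,.1,.27])),(255,0,255),1)
cv2.imwrite("pics/s15o.png",im)
E
```

```text
0 [(220, 423), (347, 408)]
0.073 [(221, 320), (353, 305)]
0.1 [(222, 280), (355, 266)]
0.12 [(222, 250), (356, 235)]
0.14 [(222, 219), (358, 204)]
```

View pics/s15o.png

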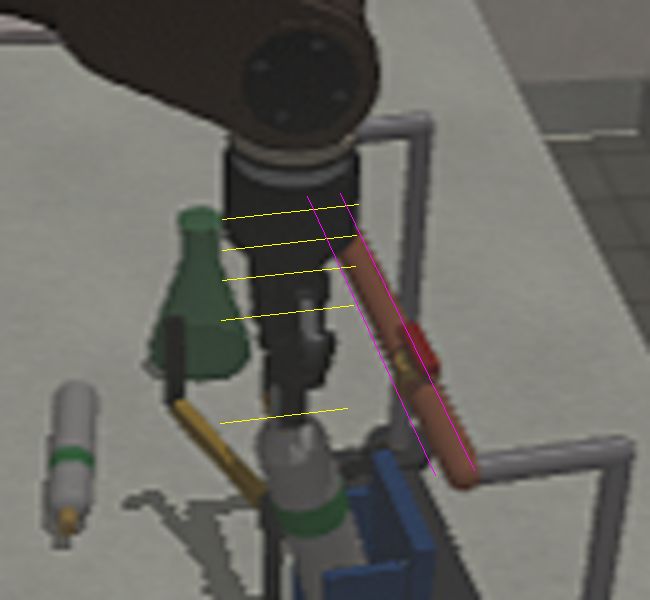

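The overlay shows the wide part of the gripper starting at about TCP+120 mm, above the pipe. At pipe height the housing is narrower, and the pipe lies a few mm farther off than I had it. I keep creeping and watch the force.

Call:
arm_command(
  increments=[
    [[-0.05, 0, 0.2, 0], [0, 0, 0, 0]],
  ],
)

```text
time: 19.85
eef_pos: [0.621, 0.0336, 0.1839]
tcp_rot: [-0.028, 0.706, 0.028, 0.707]
contact_force: [-3.3, -0.8, 5.6]
opening: 0.185
```

Call:
arm_command(
  increments=[
    [[0, 0, 0.2, 0], [0, 0, 0, 0]],
  ],
)

```text
time: 20.1
eef_pos: [0.6232, 0.034, 0.1841]
tcp_rot: [-0.028, 0.706, 0.028, 0.707]
contact_force: [-3.3, 0.5, 6.8]
opening: 0.188
```

```bash
python3 - <<'E'
from h import *
from plant import sensors,optics
st=sensors.get_state(); show(st)
im=optics.read_camera("wrist"); cv2.imwrite("pics/w16.png",im); b=(200,320,180,340)
W=cv2.resize(im[b[0]:b[1],b[2]:b[3]],None,fx=5,fy=5,interpolation=cv2.INTER_CUBIC)
overlay(W,76,-.002,lambda p:wproj(p,st),b,5,(0,0,255)); cv2.imwrite("pics/w16c.png",W)
E
```

```text
t 20.1 tcp [0.6232 0.034  0.1841] bay mm [-63.1   1.1 184.1] yaw 0.0797 F [-3.3  0.5  6.8] open cm 1.6 xax [ 0.002  0.    -1.   ]
```

View pics/w16c.png

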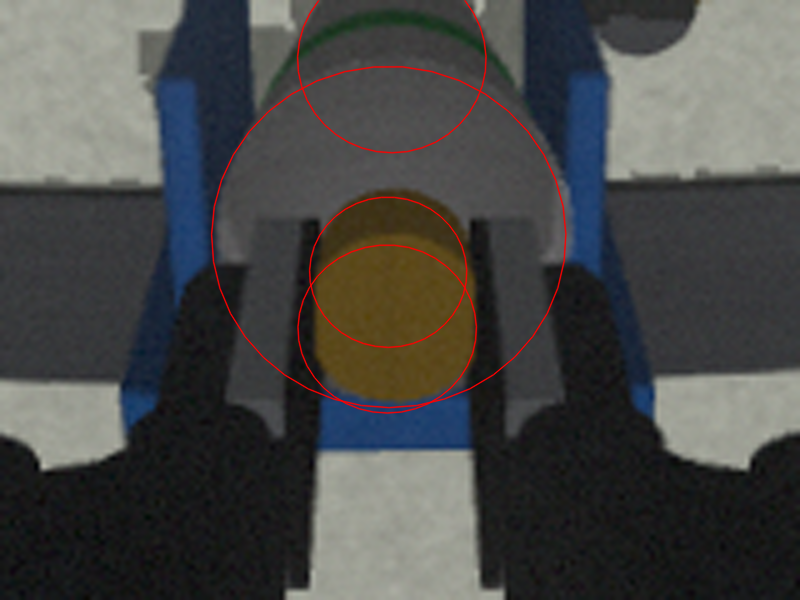

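Call:
arm_command(
  increments=[
    [[-0.1, 0, 0.2, 0], [0, 0, 0.2, 0], [0, 0, 0, 0]],
  ],
)

```text
time: 20.52
eef_pos: [0.627, 0.0342, 0.1846]
tcp_rot: [-0.028, 0.706, 0.028, 0.707]
contact_force: [-3.2, -0.6, 5.2]
opening: 0.191
```

Call:
arm_command(
  increments=[
    [[0, 0, 0.2, 0], [0, 0, 0, 0]],
  ],
)

```text
time: 20.78
eef_pos: [0.629, 0.0345, 0.1848]
tcp_rot: [-0.028, 0.706, 0.028, 0.707]
contact_force: [-3.6, -0.3, 4.9]
opening: 0.187
```

Call:
arm_command(
  increments=[
    [[0, 0, 0.2, 0], [0, 0, 0, 0]],
  ],
)

```text
time: 21.02
eef_pos: [0.6311, 0.0344, 0.1849]
tcp_rot: [-0.028, 0.706, 0.028, 0.707]
contact_force: [-2.6, -0.4, 5.7]
opening: 0.19
```

```bash
python3 - <<'E'
from h import *
from plant import sensors,optics
st=sensors.get_state(); show(st)
im=optics.read_camera("wrist"); cv2.imwrite("pics/w17.png",im); b=(200,320,180,340)
W=cv2.resize(im[b[0]:b[1],b[2]:b[3]],None,fx=5,fy=5,interpolation=cv2.INTER_CUBIC)
overlay(W,79,-.002,lambda p:wproj(p,st),b,5,(0,0,255)); cv2.imwrite("pics/w17c.png",W)
im=optics.read_camera("side"); cv2.imwrite("pics/s17.png",cv2.resize(im[120:240,220:350],(650,600),interpolation=cv2.INTER_CUBIC))
E
```

```text
t 21.02 tcp [0.6311 0.0344 0.1849] bay mm [-55.2   0.9 184.9] yaw 0.079 F [-2.6 -0.4  5.7] open cm 1.62 xax [ 0.001 -0.    -1.   ]
```

View pics/w17c.png

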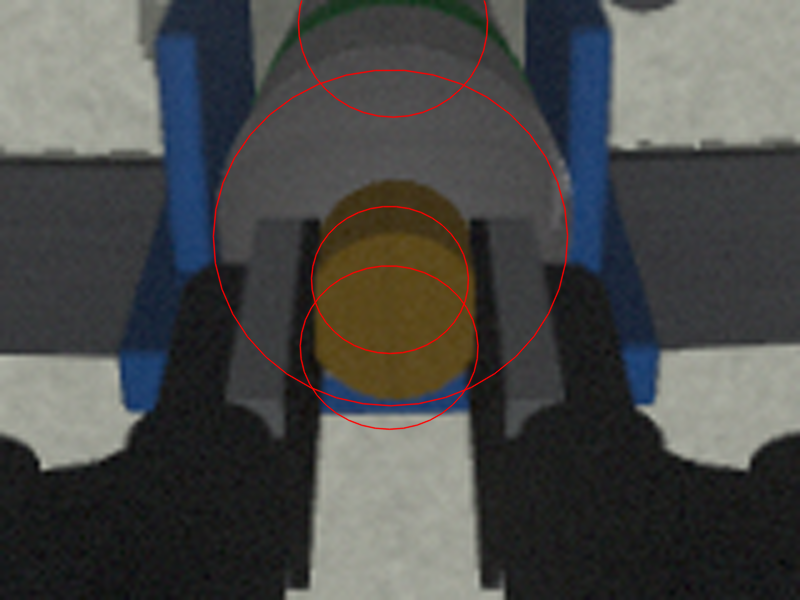

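View pics/s17.png

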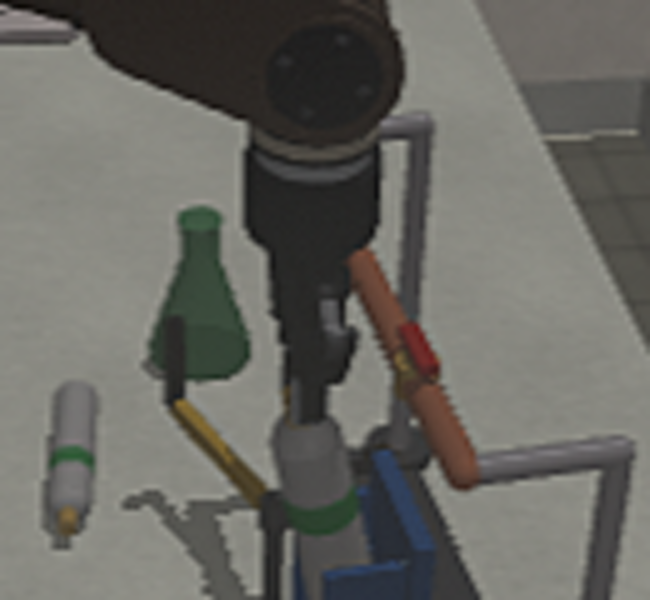

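Call:
arm_command(
  increments=[
    [[-0.05, 0, 0.2, 0], [0, 0, 0, 0]],
  ],
)

```text
time: 21.38
eef_pos: [0.633, 0.0348, 0.185]
tcp_rot: [-0.028, 0.706, 0.028, 0.707]
contact_force: [-2.0, -0.0, 5.1]
opening: 0.191
```

Call:
arm_command(
  increments=[
    [[0, 0, 0.2, 0], [0, 0, 0, 0]],
  ],
)

```text
time: 21.62
eef_pos: [0.635, 0.0348, 0.1851]
tcp_rot: [-0.028, 0.706, 0.028, 0.707]
contact_force: [-2.6, -0.3, 4.2]
opening: 0.189
```

Call:
arm_command(
  increments=[
    [[0, 0, 0.2, 0], [0, 0, 0, 0]],
  ],
)

```text
time: 21.88
eef_pos: [0.6369, 0.0349, 0.1853]
tcp_rot: [-0.028, 0.706, 0.028, 0.707]
contact_force: [-2.5, -0.7, 5.0]
opening: 0.186
```

```bash
python3 - <<'E'
from h import *
from plant import sensors,optics
st=sensors.get_state(); show(st)
im=optics.read_camera("wrist"); cv2.imwrite("pics/w18.png",im); b=(200,320,180,340)
W=cv2.resize(im[b[0]:b[1],b[2]:b[3]],None,fx=5,fy=5,interpolation=cv2.INTER_CUBIC)
overlay(W,80,-.002,lambda p:wproj(p,st),b,5,(0,0,255)); cv2.imwrite("pics/w18c.png",W)
im=optics.read_camera("side"); b2=(120,240,220,350); S=cv2.resize(im[120:240,220:350],(650,600),interpolation=cv2.INTER_CUBIC)
overlay(S,80,-.002,lambda p:proj("side",p),b2,5,(0,0,255)); cv2.imwrite("pics/s18.png",S)
E
```

```text
t 21.88 tcp [0.6369 0.0349 0.1853] bay mm [-49.4   0.8 185.3] yaw 0.079 F [-2.5 -0.7  5. ] open cm 1.59 xax [ 0.001 -0.    -1.   ]
```

View pics/w18c.png

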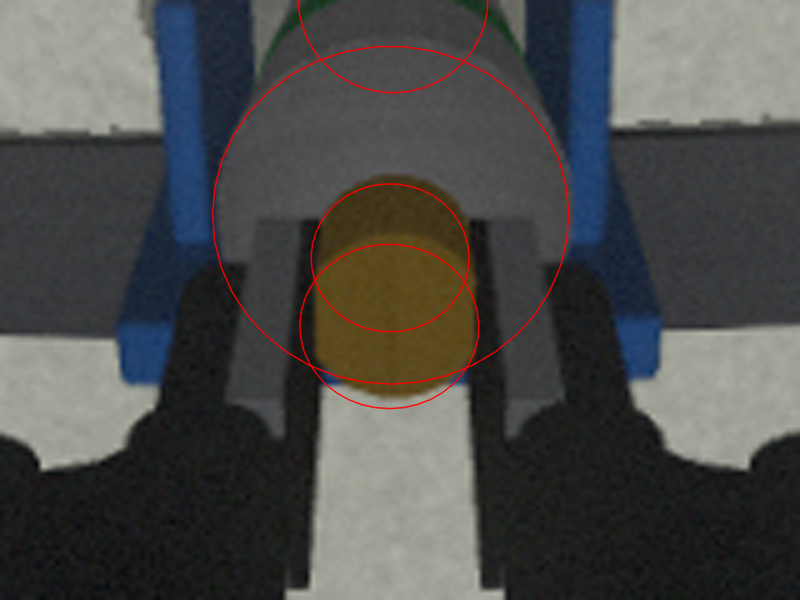

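View pics/s18.png

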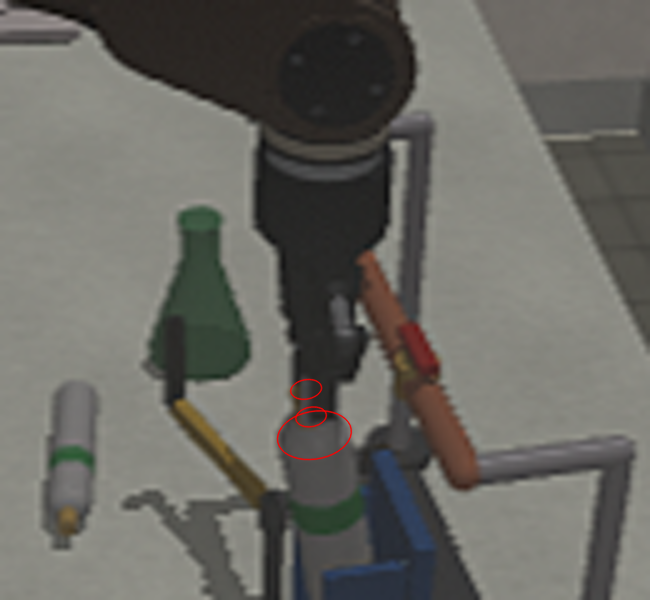

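Call:
arm_command(
  increments=[
    [[0, 0, 0.2, 0], [0, 0, 0, 0]],
  ],
)

```text
time: 22.22
eef_pos: [0.639, 0.0352, 0.1853]
tcp_rot: [-0.028, 0.706, 0.028, 0.707]
contact_force: [-2.8, -0.6, 5.4]
opening: 0.187
```

Call:
arm_command(
  increments=[
    [[0, 0, 0.2, 0], [0, 0, 0, 0]],
  ],
)

```text
time: 22.48
eef_pos: [0.6387, 0.0352, 0.1852]
tcp_rot: [-0.028, 0.708, 0.028, 0.705]
contact_force: [-12.5, -1.4, 9.2]
opening: 0.19
```

At about 80.5° I felt the pipe (12 N). I back off a touch, release and rise a little.

Call:
arm_command(
  increments=[
    [[0, 0, -0.2, 0], [0, 0, 0, 0]],
  ],
)

```text
time: 22.72
eef_pos: [0.6388, 0.0352, 0.1853]
tcp_rot: [-0.028, 0.706, 0.028, 0.707]
contact_force: [-2.6, 0.5, 6.1]
opening: 0.185
```

Call:
arm_command(
  increments=[
    [[0, 0, 0, 0], [0, 0, 0, 0], [0, 0, 0, 0]],
  ],
  grip=8.5,
)

```text
time: 23.1
eef_pos: [0.6386, 0.035, 0.1845]
tcp_rot: [-0.028, 0.707, 0.028, 0.707]
contact_force: [-1.5, -0.7, 1.5]
opening: 0.815
```

```bash
python3 - <<'E'
from h import *
from plant import sensors,optics
st=sensors.get_state(); show(st)
im=optics.read_camera("wrist"); b=(200,320,180,340)
W=cv2.resize(im[b[0]:b[1],b[2]:b[3]],None,fx=5,fy=5,interpolation=cv2.INTER_CUBIC)
overlay(W,82,-.002,lambda p:wproj(p,st),b,5,(0,0,255)); cv2.imwrite("pics/w19c.png",W)
E
```

```text
t 23.1 tcp [0.6386 0.035  0.1845] bay mm [-47.7   0.8 184.5] yaw 0.0791 F [-1.5 -0.7  1.5] open cm 6.96 xax [ 0. -0. -1.]
```

View pics/w19c.png

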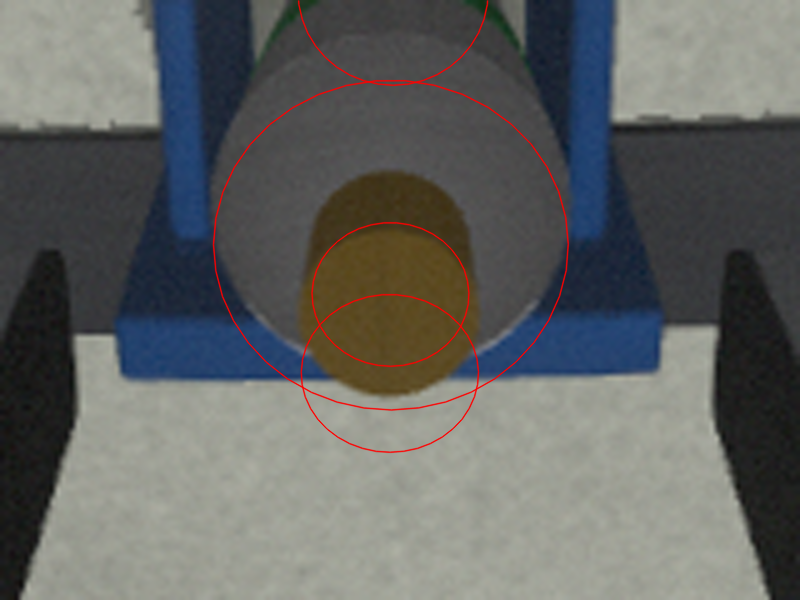

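The bottle stays wedged at about 80°, stub face at (265,258) in the wrist view. I retreat, turn the jaws into line with the bay, and push with the outside of the front finger.

Call:
arm_command(
  increments=[
    [[0, 0, -2.0, 0], [0, 0, -4.0, 0], [0, 0, -4.0, 0], [0, 0, 0, 0]],
  ],
)

```text
time: 23.65
eef_pos: [0.5366, 0.0277, 0.1834]
tcp_rot: [-0.028, 0.707, 0.028, 0.706]
contact_force: [-0.1, -0.4, -0.0]
opening: 0.996
```

```bash
python3 - <<'E'
from h import *
from plant import sensors,optics
st=sensors.get_state(); show(st); print(np.round(st["qpos"],3))
im=optics.read_camera("side"); b2=(150,270,220,350); S=cv2.resize(im[150:270,220:350],(650,600),interpolation=cv2.INTER_CUBIC); cv2.imwrite("pics/s20.png",S)
im=optics.read_camera("wrist"); cv2.imwrite("pics/w20.png",im)
E
```

```text
t 23.65 tcp [0.5366 0.0277 0.1834] bay mm [-149.9    1.7  183.4] yaw 0.0789 F [-0.1 -0.4 -0. ] open cm 8.5 xax [-0.002  0.001 -1.   ]
[-1.380e-01  2.900e-02  1.958e+00  1.000e-03  1.156e+00 -1.788e+00]
```

View pics/s20.png

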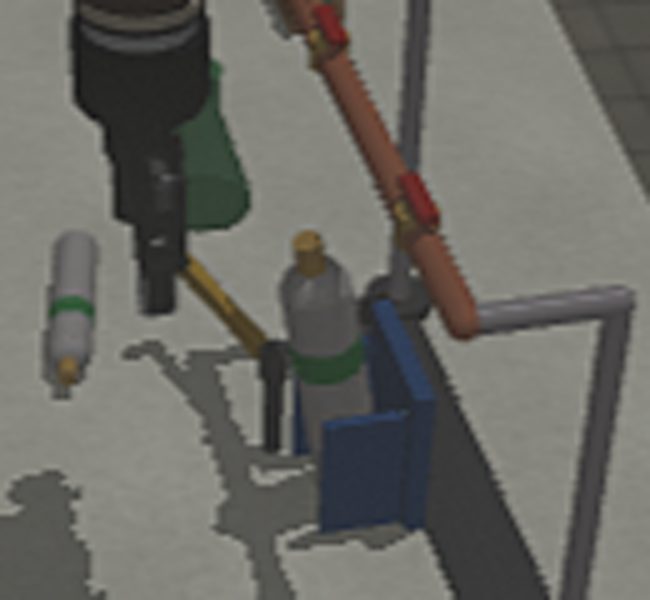

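View pics/w20.png

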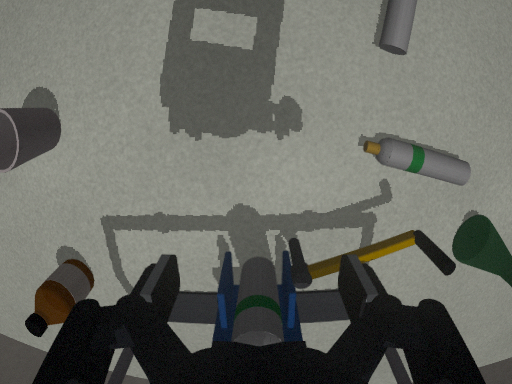

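Call:
arm_command(
  increments=[
    [[0, 0, 0, 0.1745], [0, 0, 0, 0.1745], [0, 0, 0, 0.1745], [0, 0, 0, 0.1745], [0, 0, 0, 0.1745], [0, 0, 0, 0.1745], [0, 0, 0, 0.1745], [0, 0, 0, 0.1745], [0, 0, 0, 0.1745], [3.0, 0, 0, 0], [3.0, 0, 0, 0], [0, 0, 0, 0], [0, 0, 0, 0]],
  ],
)

```text
time: 25.38
eef_pos: [0.5404, 0.0272, 0.1259]
tcp_rot: [0.48, 0.519, -0.479, 0.52]
contact_force: [-0.2, -0.0, -0.1]
opening: 0.994
```

```bash
python3 - <<'E'
from h import *
from plant import sensors,optics
st=sensors.get_state(); show(st); print(np.round(st["qpos"],3))
im=optics.read_camera("side"); b2=(150,270,220,350); S=cv2.resize(im[150:270,220:350],(650,600),interpolation=cv2.INTER_CUBIC); cv2.imwrite("pics/s21.png",S)
im=optics.read_camera("wrist"); cv2.imwrite("pics/w21.png",im)
E
```

```text
t 25.38 tcp [0.5404 0.0272 0.1259] bay mm [-146.2    0.8  125.9] yaw -1.4913 F [-0.2 -0.  -0.1] open cm 8.49 xax [ 0.002 -0.    -1.   ]
[-0.137  0.105  1.992  0.     1.042 -0.217]
```

View pics/s21.png

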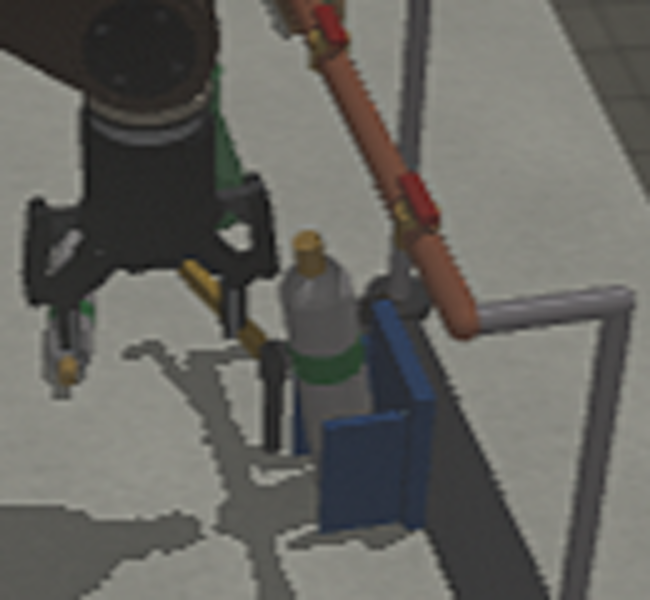

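View pics/w21.png

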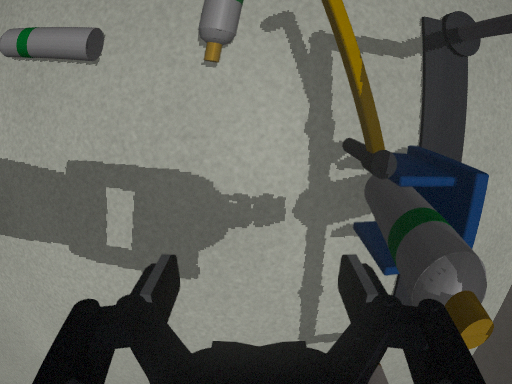

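With jaws in line, the front finger and knuckle face the bottle, at about (240,330) and (270,230) in the side crop. I push gently.

Call:
arm_command(
  increments=[
    [[0, 0.5, 0, 0], [0, 0.5, 0, 0], [0, 0.4, 0, 0], [0, 0.4, 0, 0], [0, 0.4, 0, 0], [0, 0.4, 0, 0], [0, 0, 0, 0]],
  ],
)

```text
time: 26.35
eef_pos: [0.5651, 0.0293, 0.1248]
tcp_rot: [0.48, 0.519, -0.48, 0.52]
contact_force: [-0.5, 0.4, -0.6]
opening: 0.994
```

Call:
arm_command(
  increments=[
    [[0, 0.4, 0, 0], [0, 0.4, 0, 0], [0, 0, 0, 0]],
  ],
)

```text
time: 26.72
eef_pos: [0.5732, 0.0299, 0.1249]
tcp_rot: [0.48, 0.519, -0.48, 0.52]
contact_force: [-0.5, 0.2, -0.2]
opening: 0.996
```

```bash
python3 - <<'E'
from h import *
from plant import sensors,optics
st=sensors.get_state(); show(st)
im=optics.read_camera("side"); S=cv2.resize(im[150:270,220:350],(650,600),interpolation=cv2.INTER_CUBIC); cv2.imwrite("pics/s22.png",S)
im=optics.read_camera("wrist"); cv2.imwrite("pics/w22.png",im)
E
```

```text
t 26.73 tcp [0.5732 0.0299 0.1249] bay mm [-113.3    1.   124.9] yaw -1.4913 F [-0.5  0.2 -0.2] open cm 8.51 xax [ 0. -0. -1.]
```

View pics/s22.png

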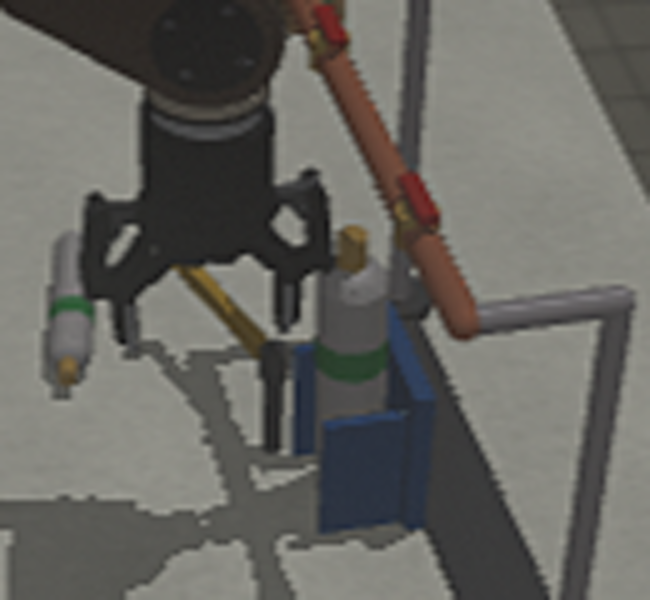

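The bottle now looks nearly upright. I press on until the force builds, to make it flush.

Call:
arm_command(
  increments=[
    [[0, 0.4, 0, 0], [0, 0.3, 0, 0], [0, 0, 0, 0]],
  ],
)

```text
time: 27.2
eef_pos: [0.5801, 0.0305, 0.1249]
tcp_rot: [0.48, 0.519, -0.48, 0.52]
contact_force: [-1.0, -0.4, -0.6]
opening: 0.994
```

Call:
arm_command(
  increments=[
    [[0, 0.3, 0, 0], [0, 0, 0, 0]],
  ],
)

```text
time: 27.45
eef_pos: [0.583, 0.0307, 0.1248]
tcp_rot: [0.48, 0.519, -0.48, 0.52]
contact_force: [-0.1, -1.1, -0.1]
opening: 0.995
```

```bash
python3 - <<'E'
from h import *
from plant import sensors,optics
st=sensors.get_state(); show(st)
im=optics.read_camera("side"); S=cv2.resize(im[150:270,220:350],(650,600),interpolation=cv2.INTER_CUBIC); cv2.imwrite("pics/s23.png",S)
im=optics.read_camera("wrist"); cv2.imwrite("pics/w23.png",im)
E
```

```text
t 27.45 tcp [0.583  0.0307 0.1248] bay mm [-103.5    1.   124.8] yaw -1.4912 F [-0.1 -1.1 -0.1] open cm 8.5 xax [ 0. -0. -1.]
```

View pics/s23.png

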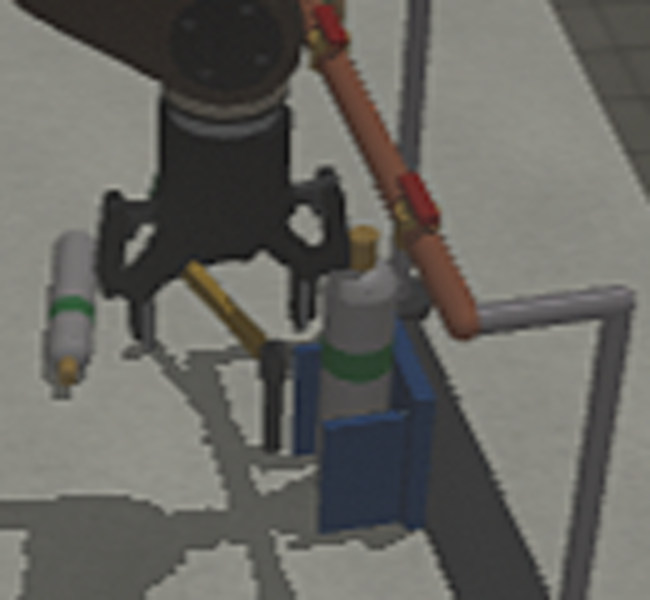

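View pics/w23.png

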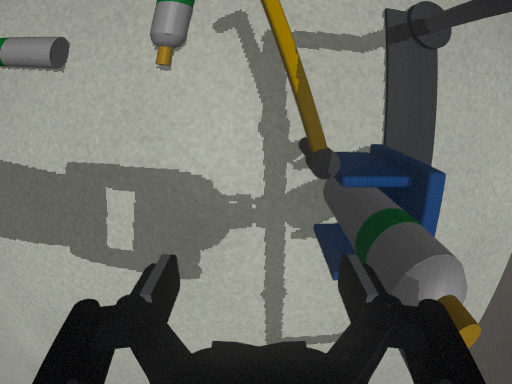

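Call:
arm_command(
  increments=[
    [[0, 0.3, 0, 0], [0, 0, 0, 0]],
  ],
)

```text
time: 27.8
eef_pos: [0.585, 0.0309, 0.125]
tcp_rot: [0.479, 0.52, -0.48, 0.519]
contact_force: [-5.3, 0.0, 2.8]
opening: 0.997
```

Call:
arm_command(
  increments=[
    [[0, 0.3, 0, 0], [0, 0, 0, 0]],
  ],
)

```text
time: 28.05
eef_pos: [0.5884, 0.0311, 0.1257]
tcp_rot: [0.479, 0.52, -0.48, 0.519]
contact_force: [-6.7, -1.0, 5.1]
opening: 0.995
```

Call:
arm_command(
  increments=[
    [[0, 0.3, 0, 0], [0, 0, 0, 0]],
  ],
)

```text
time: 28.3
eef_pos: [0.5917, 0.0313, 0.1261]
tcp_rot: [0.48, 0.519, -0.48, 0.52]
contact_force: [-5.9, -0.7, 6.3]
opening: 0.992
```

```bash
python3 - <<'E'
from h import *
from plant import sensors,optics
st=sensors.get_state(); show(st)
im=optics.read_camera("side"); S=cv2.resize(im[150:270,220:350],(650,600),interpolation=cv2.INTER_CUBIC)
overlay(S,90,-.002,lambda p:proj("side",p),(150,270,220,350),5,(0,0,255)); cv2.imwrite("pics/s24.png",S)
E
```

```text
t 28.3 tcp [0.5917 0.0313 0.1261] bay mm [-94.7   0.9 126.1] yaw -1.4912 F [-5.9 -0.7  6.3] open cm 8.47 xax [-0. -0. -1.]
```

View pics/s24.png

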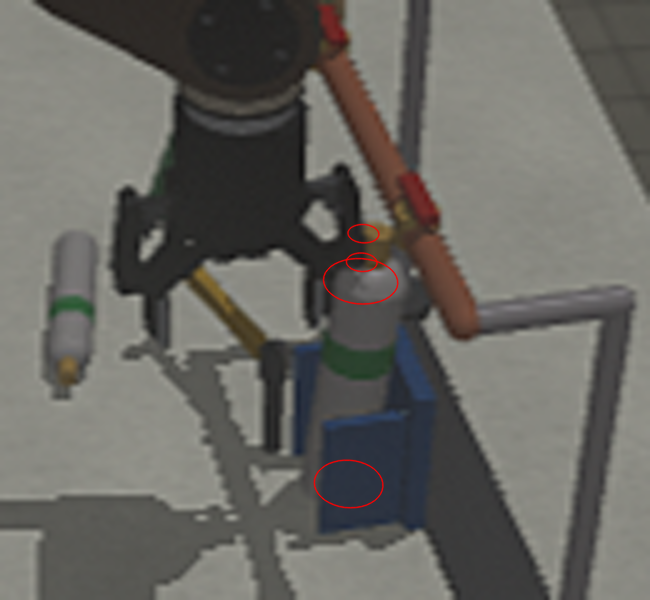

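I pressed too far: the head now leans past upright over the 110 mm stop (stub at (375,240) where flush would be (363,233)). I back off and look.

Call:
arm_command(
  increments=[
    [[0, -0.5, 0, 0], [0, -0.5, 0, 0], [0, -0.5, 0, 0], [0, -0.5, 0, 0], [0, -1, 0, 0], [0, 0, 0, 0]],
  ],
)

```text
time: 29.1
eef_pos: [0.5611, 0.0291, 0.1247]
tcp_rot: [0.48, 0.52, -0.48, 0.519]
contact_force: [0.1, -0.8, 0.3]
opening: 0.996
```

```bash
python3 - <<'E'
from h import *
from plant import sensors,optics
st=sensors.get_state(); show(st)
im=optics.read_camera("side"); S=cv2.resize(im[150:270,220:350],(650,600),interpolation=cv2.INTER_CUBIC)
cv2.imwrite("pics/s25r.png",S)
overlay(S,90,-.002,lambda p:proj("side",p),(150,270,220,350),5,(0,0,255)); cv2.imwrite("pics/s25.png",S)
im=optics.read_camera("wrist"); cv2.imwrite("pics/w25.png",im)
E
```

```text
t 29.1 tcp [0.5611 0.0291 0.1247] bay mm [-125.4    1.1  124.7] yaw -1.4914 F [ 0.1 -0.8  0.3] open cm 8.5 xax [-0.  0. -1.]
```

View pics/s25.png

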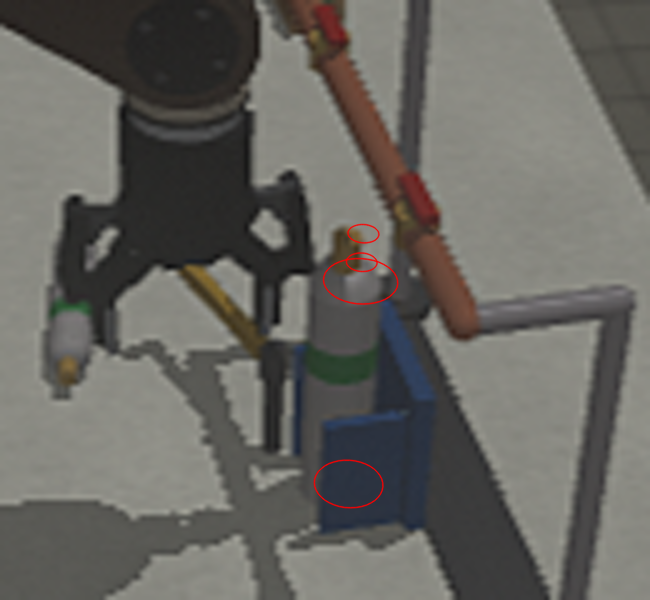

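View pics/w25.png

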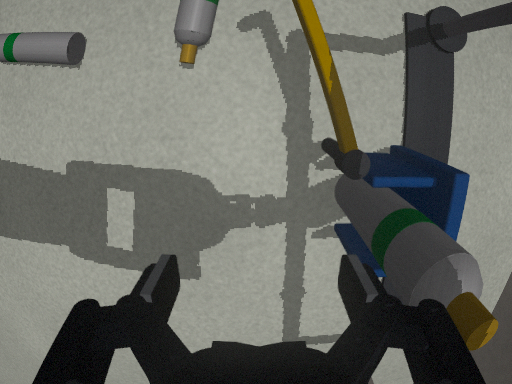

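The bottle stands upright by itself, but about 9 mm short of the stop. It has to be pushed low down, below the top of the stop. First I measure the knuckle's height and reach.

```bash
python3 - <<'E'
from h import *
from plant import sensors,optics
st=sensors.get_state()
e=w2bay(st["eef_pos"])
im=cv2.imread("pics/s25r.png")
f=lambda p:tuple(int(v) for v in np.round([(proj("side",p)[1]-220+.5)*5,(proj("side",p)[0]-150+.5)*5]))
for dz in [0,.013,.03,.045,.06,.075,.09,.105]:
    cv2.line(im,f(bay2w(e+[.057,0,dz])),f(bay2w(e+[.075,0,dz])),(0,255,255),1)
cv2.line(im,f(bay2w(e+[.057,0,0])),f(bay2w(e+[.057,0,.11])),(0,0,255),1)
cv2.imwrite("pics/k.png",im[150:400,180:400].repeat(3,0).repeat(3,1)[:600])
# stop/bottle x by wrist: stub tip centre
for rc in [(320,477)]: print(w2bay(wat_z(rc,st,.2))*1e3)
for s in (0,-.0):
    pass
E
```

```text
[-38.19879236  11.01853987 200.        ]
```

View pics/k.png

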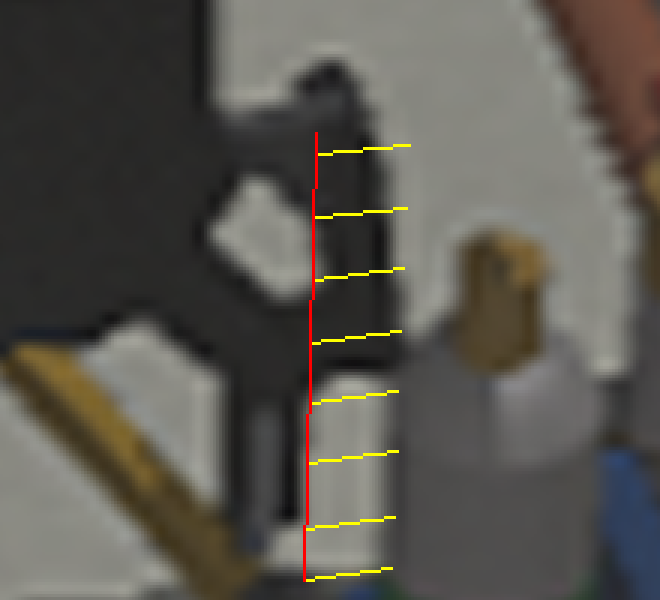

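Call:
arm_command(
  increments=[
    [[0, -2.5, 0, 0], [4, 0, 0, 0], [4, 0, 0, 0], [3.7, 0, 0, 0], [0, 0, 0, 0], [0, 0, 0, 0]],
  ],
)

```text
time: 29.95
eef_pos: [0.5382, 0.0269, 0.0091]
tcp_rot: [0.48, 0.519, -0.479, 0.52]
contact_force: [0.4, -0.7, 1.0]
opening: 0.993
```

Call:
arm_command(
  increments=[
    [[0, 1.0, 0, 0], [0, 0.5, 0, 0], [0, 0.5, 0, 0], [0, 0.3, 0, 0], [0, 0, 0, 0]],
  ],
)

```text
time: 30.58
eef_pos: [0.56, 0.0289, 0.0078]
tcp_rot: [0.48, 0.519, -0.48, 0.519]
contact_force: [0.4, 0.4, -0.3]
opening: 0.998
```

```bash
python3 - <<'E'
from h import *
from plant import sensors,optics
st=sensors.get_state(); show(st)
im=optics.read_camera("side"); S=cv2.resize(im[150:270,220:350],(650,600),interpolation=cv2.INTER_CUBIC)
overlay(S,90,-.002,lambda p:proj("side",p),(150,270,220,350),5,(0,0,255)); cv2.imwrite("pics/s26.png",S)
E
```

```text
t 30.57 tcp [0.56   0.0289 0.0078] bay mm [-126.5    1.     7.8] yaw -1.4912 F [ 0.4  0.4 -0.3] open cm 8.52 xax [-0. -0. -1.]
```

View pics/s26.png

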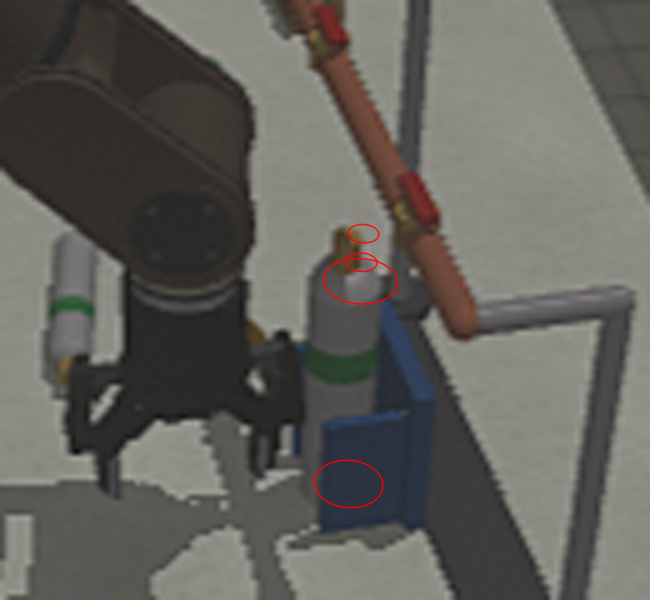

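Call:
arm_command(
  increments=[
    [[0, 0.3, 0, 0], [0, 0.3, 0, 0], [0, 0, 0, 0]],
  ],
)

```text
time: 31.0
eef_pos: [0.5661, 0.0294, 0.0079]
tcp_rot: [0.48, 0.519, -0.48, 0.52]
contact_force: [-0.6, -0.0, -0.5]
opening: 0.999
```

Call:
arm_command(
  increments=[
    [[0, 0.3, 0, 0], [0, 0, 0, 0]],
  ],
)

```text
time: 31.25
eef_pos: [0.5671, 0.0297, 0.0077]
tcp_rot: [0.479, 0.521, -0.481, 0.518]
contact_force: [-9.3, -0.1, 7.4]
opening: 0.999
```

Call:
arm_command(
  increments=[
    [[0, 0.3, 0, 0], [0, 0, 0, 0]],
  ],
)

```text
time: 31.5
eef_pos: [0.5673, 0.03, 0.0077]
tcp_rot: [0.477, 0.523, -0.482, 0.517]
contact_force: [-21.2, -1.9, 15.4]
opening: 0.994
```

```bash
python3 - <<'E'
from h import *
from plant import sensors,optics
st=sensors.get_state(); show(st)
im=optics.read_camera("side"); S=cv2.resize(im[150:270,220:350],(650,600),interpolation=cv2.INTER_CUBIC)
overlay(S,90,-.002,lambda p:proj("side",p),(150,270,220,350),5,(0,0,255)); cv2.imwrite("pics/s27.png",S)
E
```

```text
t 31.5 tcp [0.5673 0.03   0.0077] bay mm [-119.1    1.5    7.7] yaw -1.4906 F [-21.2  -1.9  15.4] open cm 8.49 xax [-0.012  0.    -1.   ]
```

View pics/s27.png

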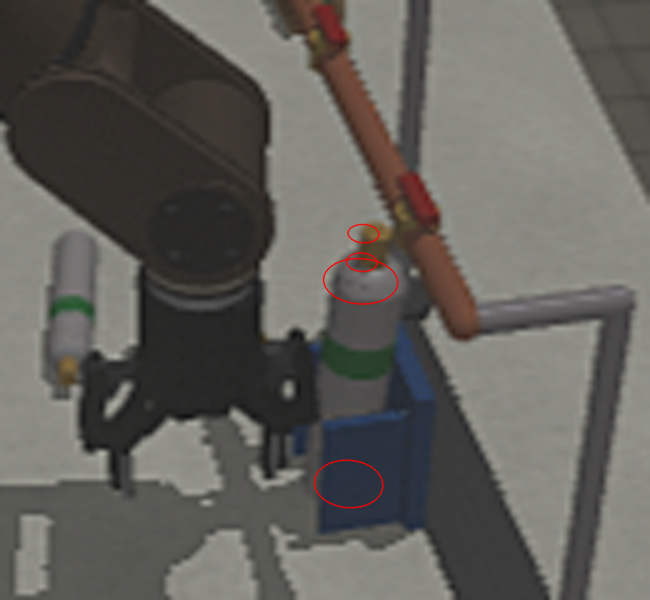

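Stalled at 21 N, and 15 N of downward push jams the foot. I relieve the downward part by raising the tool slightly.

Call:
arm_command(
  increments=[
    [[-0.15, 0, 0, 0], [0, 0, 0, 0]],
  ],
)

```text
time: 31.8
eef_pos: [0.5672, 0.0301, 0.008]
tcp_rot: [0.477, 0.523, -0.482, 0.517]
contact_force: [-14.6, -1.9, 6.9]
opening: 0.995
```

Call:
arm_command(
  increments=[
    [[-0.15, 0, 0, 0], [0, 0, 0, 0]],
  ],
)

```text
time: 32.05
eef_pos: [0.567, 0.0302, 0.0083]
tcp_rot: [0.477, 0.523, -0.482, 0.516]
contact_force: [-8.3, -1.2, 0.5]
opening: 0.996
```

Call:
arm_command(
  increments=[
    [[-0.1, 0.3, 0, 0], [0, 0, 0, 0]],
  ],
)

```text
time: 32.3
eef_pos: [0.5669, 0.0306, 0.0085]
tcp_rot: [0.475, 0.525, -0.484, 0.514]
contact_force: [-19.2, -1.9, 5.1]
opening: 0.995
```

Call:
arm_command(
  increments=[
    [[-0.15, 0.2, 0, 0], [0, 0, 0, 0]],
  ],
)

```text
time: 32.55
eef_pos: [0.5668, 0.0309, 0.0089]
tcp_rot: [0.474, 0.526, -0.485, 0.513]
contact_force: [-21.8, -1.6, 4.9]
opening: 0.999
```

```bash
python3 - <<'E'
from h import *
from plant import sensors,optics
st=sensors.get_state(); show(st)
im=optics.read_camera("side"); S=cv2.resize(im[150:270,220:350],(650,600),interpolation=cv2.INTER_CUBIC)
cv2.imwrite("pics/s28.png",S)
im=optics.read_camera("wrist"); cv2.imwrite("pics/w28.png",im)
E
```

```text
t 32.55 tcp [0.5668 0.0309 0.0089] bay mm [-119.6    2.4    8.9] yaw -1.4904 F [-21.8  -1.6   4.9] open cm 8.53 xax [-0.025  0.001 -1.   ]
```

View pics/s28.png

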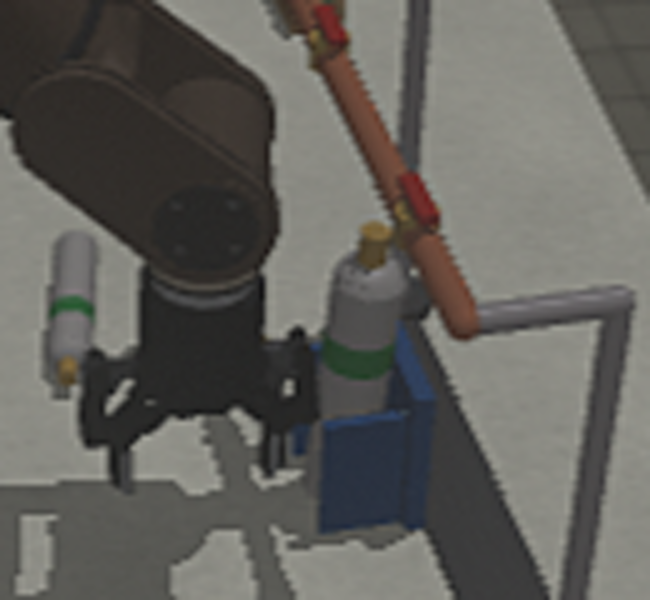

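View pics/w28.png

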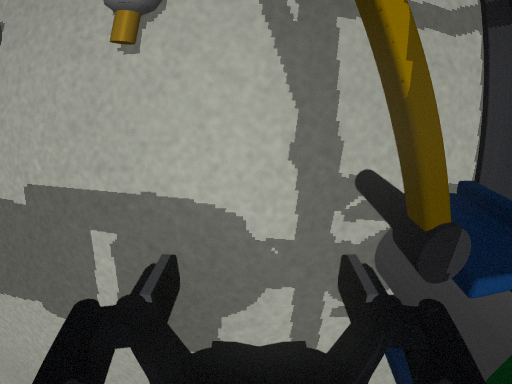

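Call:
arm_command(
  increments=[
    [[0, -1.5, 0, 0], [0, 0, 0, 0], [0, 0, 0, 0]],
  ],
)

```text
time: 33.02
eef_pos: [0.5629, 0.029, 0.014]
tcp_rot: [0.48, 0.519, -0.479, 0.52]
contact_force: [-0.3, 0.3, -0.6]
opening: 0.997
```

```bash
python3 - <<'E'
from h import *
from plant import sensors,optics
st=sensors.get_state(); show(st)
im=optics.read_camera("side"); S=cv2.resize(im[150:270,220:350],(650,600),interpolation=cv2.INTER_CUBIC)
cv2.imwrite("pics/s29.png",S)
E
```

```text
t 33.02 tcp [0.5629 0.029  0.014 ] bay mm [-123.7    0.8   14. ] yaw -1.4914 F [-0.3  0.3 -0.6] open cm 8.52 xax [ 0.002 -0.    -1.   ]
```

View pics/s29.png

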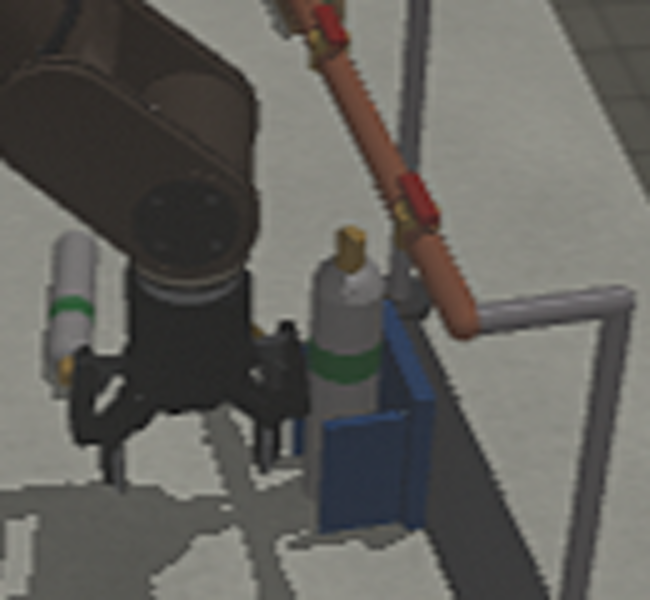

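Call:
arm_command(
  increments=[
    [[1.1, 0, 0, 0], [0, 0.3, 0, 0], [0, 0, 0, 0]],
  ],
)

```text
time: 33.45
eef_pos: [0.5651, 0.0293, 0.002]
tcp_rot: [0.48, 0.519, -0.48, 0.519]
contact_force: [-1.0, 0.3, -1.2]
opening: 0.991
```

Call:
arm_command(
  increments=[
    [[-0.1, 0.3, 0, 0], [0, 0, 0, 0]],
  ],
)

```text
time: 33.7
eef_pos: [0.5674, 0.0296, 0.0032]
tcp_rot: [0.479, 0.52, -0.48, 0.519]
contact_force: [-4.0, -0.0, 1.7]
opening: 1.001
```

Call:
arm_command(
  increments=[
    [[-0.1, 0.2, 0, 0], [0, 0, 0, 0]],
  ],
)

```text
time: 33.95
eef_pos: [0.5673, 0.0299, 0.0035]
tcp_rot: [0.478, 0.521, -0.481, 0.518]
contact_force: [-9.7, -0.9, 4.0]
opening: 0.994
```

```bash
python3 - <<'E'
from h import *
from plant import sensors,optics
st=sensors.get_state(); show(st); print(st["wrist_torque"])
im=optics.read_camera("side"); S=cv2.resize(im[170:260,240:340],(667,600),interpolation=cv2.INTER_CUBIC)
cv2.imwrite("pics/s30.png",S)
im=optics.read_camera("top"); cv2.imwrite("pics/t30.png",cv2.resize(im[130:210,200:310],(770,560),interpolation=cv2.INTER_CUBIC))
E
```

```text
t 33.95 tcp [0.5673 0.0299 0.0035] bay mm [-119.2    1.4    3.5] yaw -1.491 F [-9.7 -0.9  4. ] open cm 8.49 xax [-0.006  0.    -1.   ]
[-0.09076243  0.79515514 -0.00299183]
```

View pics/s30.png

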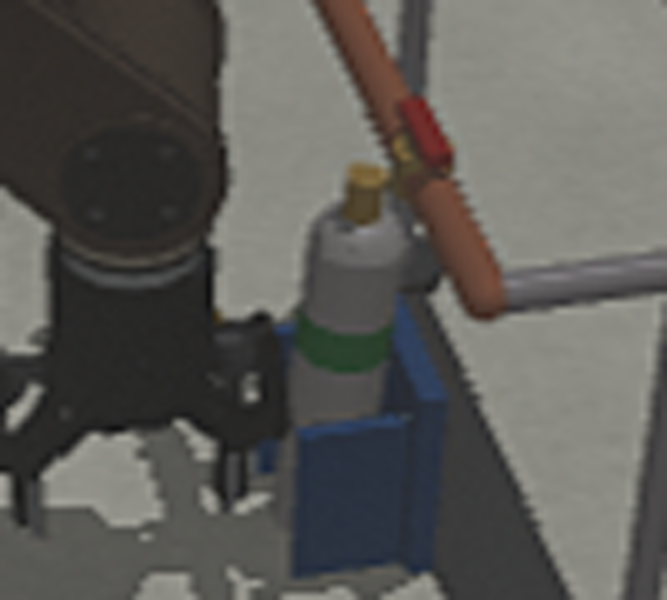

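View pics/t30.png

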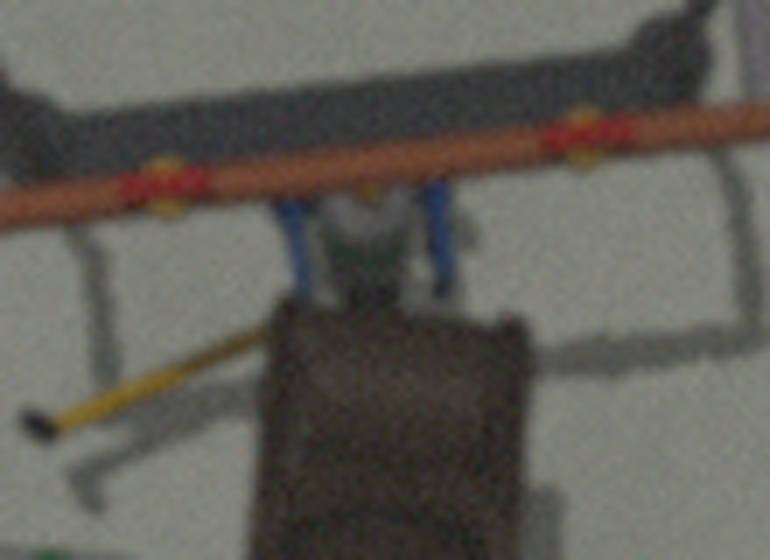

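Call:
arm_command(
  increments=[
    [[-0.2, 0, 0, 0], [0, 0, 0, 0]],
  ],
)

```text
time: 34.3
eef_pos: [0.5673, 0.0299, 0.0048]
tcp_rot: [0.478, 0.521, -0.481, 0.518]
contact_force: [-6.2, -0.6, -1.7]
opening: 0.995
```

Call:
arm_command(
  increments=[
    [[-0.15, 0.2, 0, 0], [0, 0, 0, 0]],
  ],
)

```text
time: 34.55
eef_pos: [0.5672, 0.0303, 0.0052]
tcp_rot: [0.477, 0.523, -0.482, 0.516]
contact_force: [-9.2, -0.4, -2.3]
opening: 0.994
```

Call:
arm_command(
  increments=[
    [[-0.15, 0.2, 0, 0], [0, 0, 0, 0]],
  ],
)

```text
time: 34.8
eef_pos: [0.5671, 0.0306, 0.0054]
tcp_rot: [0.476, 0.524, -0.483, 0.515]
contact_force: [-12.3, -0.6, -3.0]
opening: 0.995
```

The bottle tips against the stop's top rather than sliding. The open fingertips stand about 15 mm behind the TCP, so I can go lower, which brings the knuckle contact down. I back off and drop further.

Call:
arm_command(
  increments=[
    [[0, -1.5, 0, 0], [0, 0, 0, 0], [0, 0, 0, 0]],
  ],
)

```text
time: 35.17
eef_pos: [0.5606, 0.0286, 0.0106]
tcp_rot: [0.481, 0.518, -0.479, 0.521]
contact_force: [-1.1, 0.1, -0.5]
opening: 0.996
```

Call:
arm_command(
  increments=[
    [[1.0, 0, 0, 0], [0.5, 0, 0, 0], [0, 0, 0, 0]],
  ],
)

```text
time: 35.55
eef_pos: [0.5583, 0.0289, -0.0066]
tcp_rot: [0.479, 0.52, -0.48, 0.519]
contact_force: [-0.1, -0.6, 0.5]
opening: 0.995
```

```bash
python3 - <<'E'
from h import *
from plant import sensors,optics
st=sensors.get_state(); show(st)
im=optics.read_camera("side"); S=cv2.resize(im[170:260,240:340],(667,600),interpolation=cv2.INTER_CUBIC)
cv2.imwrite("pics/s31.png",S)
E
```

```text
t 35.55 tcp [ 0.5583  0.0289 -0.0066] bay mm [-128.2    1.2   -6.6] yaw -1.4913 F [-0.1 -0.6  0.5] open cm 8.5 xax [-0.002  0.    -1.   ]
```

View pics/s31.png

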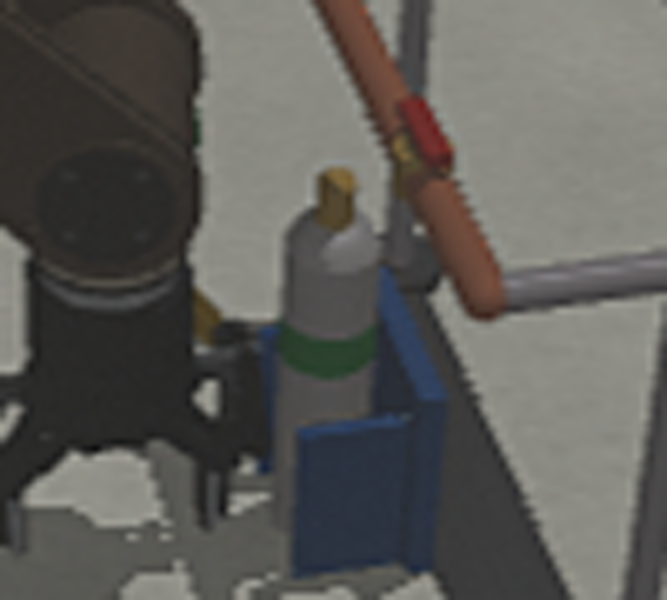

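Call:
arm_command(
  increments=[
    [[0, 0.4, 0, 0], [0, 0.3, 0, 0], [-0.05, 0.3, 0, 0], [0, 0, 0, 0]],
  ],
)

```text
time: 36.1
eef_pos: [0.5671, 0.0297, -0.0051]
tcp_rot: [0.478, 0.521, -0.481, 0.518]
contact_force: [-9.4, -0.9, 6.7]
opening: 0.998
```

Call:
arm_command(
  increments=[
    [[-0.1, 0.3, 0, 0], [0, 0, 0, 0]],
  ],
)

```text
time: 36.35
eef_pos: [0.5676, 0.0302, -0.0052]
tcp_rot: [0.477, 0.523, -0.482, 0.517]
contact_force: [-15.5, -1.1, 7.9]
opening: 0.997
```

Call:
arm_command(
  increments=[
    [[-0.1, 0.3, 0, 0], [0, 0, 0, 0]],
  ],
)

```text
time: 36.6
eef_pos: [0.5679, 0.0306, -0.0051]
tcp_rot: [0.475, 0.524, -0.483, 0.515]
contact_force: [-21.0, -2.3, 10.1]
opening: 0.992
```

Call:
arm_command(
  increments=[
    [[-0.3, 0, 0, 0], [0, 0, 0, 0]],
  ],
)

```text
time: 36.85
eef_pos: [0.5679, 0.0307, -0.004]
tcp_rot: [0.476, 0.524, -0.483, 0.515]
contact_force: [-9.5, -1.0, -2.6]
opening: 0.999
```

Call:
arm_command(
  increments=[
    [[-0.15, 0.3, 0, 0], [0, 0, 0, 0]],
  ],
)

```text
time: 37.1
eef_pos: [0.5692, 0.0311, -0.004]
tcp_rot: [0.475, 0.525, -0.484, 0.514]
contact_force: [-10.5, -0.5, -6.0]
opening: 0.994
```

```bash
python3 - <<'E'
from h import *
from plant import sensors,optics
st=sensors.get_state(); show(st); print(st["wrist_torque"])
im=optics.read_camera("side"); S=cv2.resize(im[170:260,240:340],(667,600),interpolation=cv2.INTER_CUBIC)
cv2.imwrite("pics/s32.png",S)
im=optics.read_camera("wrist"); cv2.imwrite("pics/w32.png",im)
E
```

```text
t 37.1 tcp [ 0.5692  0.0311 -0.004 ] bay mm [-117.2    2.5   -4. ] yaw -1.4906 F [-10.5  -0.5  -6. ] open cm 8.49 xax [-0.021  0.002 -1.   ]
[-1.73704869e-01  1.60898793e+00 -9.11192750e-04]
```

View pics/s32.png

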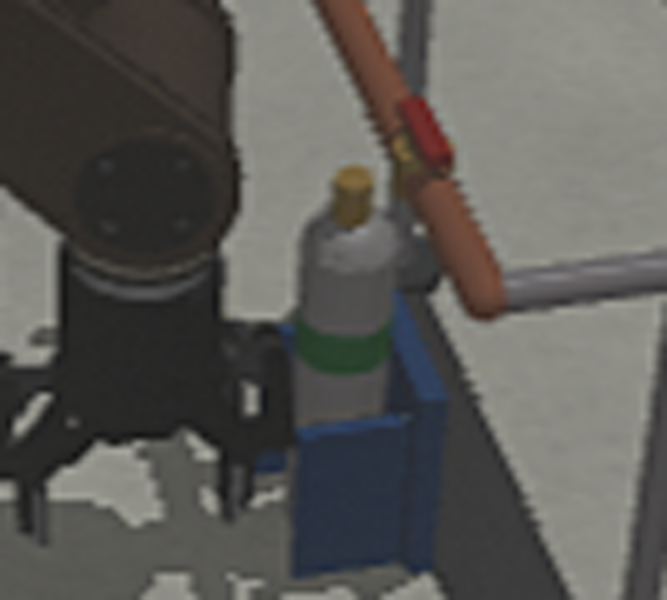

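View pics/w32.png

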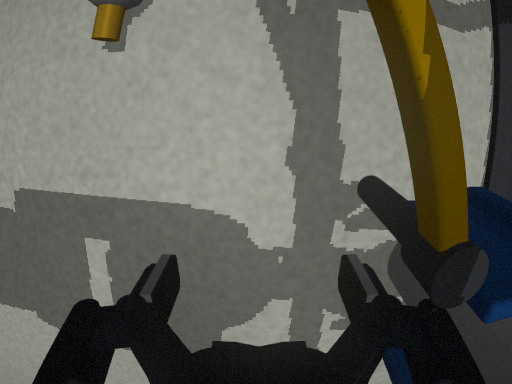

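With the upward bias the foot slides and the bottle comes upright. I continue.

Call:
arm_command(
  increments=[
    [[0, 0.2, 0, 0], [0, 0, 0, 0]],
  ],
)

```text
time: 37.45
eef_pos: [0.5693, 0.0314, -0.0041]
tcp_rot: [0.474, 0.527, -0.485, 0.513]
contact_force: [-18.0, -1.3, -1.7]
opening: 0.995
```

Call:
arm_command(
  increments=[
    [[0, 0.2, 0, 0], [0, 0, 0, 0]],
  ],
)

```text
time: 37.7
eef_pos: [0.5692, 0.0315, -0.0039]
tcp_rot: [0.472, 0.528, -0.486, 0.511]
contact_force: [-26.5, -3.1, 5.8]
opening: 0.995
```

Call:
arm_command(
  increments=[
    [[-0.1, 0.2, 0, 0], [0, 0, 0, 0]],
  ],
)

```text
time: 37.95
eef_pos: [0.569, 0.0316, -0.0036]
tcp_rot: [0.471, 0.529, -0.488, 0.51]
contact_force: [-32.4, -3.5, 9.1]
opening: 0.998
```

```bash
python3 - <<'E'
from h import *
from plant import sensors,optics
st=sensors.get_state(); show(st); print(st["wrist_torque"])
im=optics.read_camera("side"); S=cv2.resize(im[170:260,240:340],(667,600),interpolation=cv2.INTER_CUBIC)
cv2.imwrite("pics/s33.png",S)
E
```

```text
t 37.95 tcp [ 0.569   0.0316 -0.0036] bay mm [-117.4    3.    -3.6] yaw -1.4904 F [-32.4  -3.5   9.1] open cm 8.53 xax [-0.036  0.002 -0.999]
[-0.37256256  3.08473225 -0.14259616]
```

View pics/s33.png

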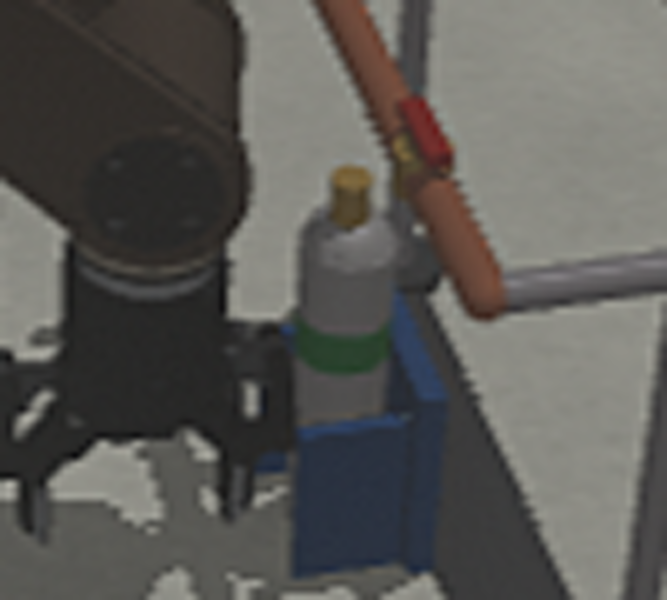

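The bottle is upright and the contact is rigid. The stub is at pixel (199,292), the same place as in the earlier flush picture. I back off and check.

Call:
arm_command(
  increments=[
    [[0, -0.5, 0, 0], [0, -1.0, 0, 0], [0, -2.0, 0, 0], [-4, -2, 0, 0], [-5, 0, 0, 0], [-4, 0, 0, 0], [0, 0, 0, 0]],
  ],
)

```text
time: 38.88
eef_pos: [0.5332, 0.0259, 0.1383]
tcp_rot: [0.482, 0.516, -0.477, 0.523]
contact_force: [0.6, -0.2, -0.1]
opening: 0.995
```

```bash
python3 - <<'E'
from h import *
from plant import sensors,optics
st=sensors.get_state(); show(st)
im=optics.read_camera("side"); S=cv2.resize(im[170:260,240:340],(800,720),interpolation=cv2.INTER_CUBIC)[:600]
T=S.copy()
overlay(T,90,-.0025,lambda p:proj("side",p),(170,260,240,340),8,(0,0,255)); cv2.imwrite("pics/s34.png",T)
im=optics.read_camera("wrist"); cv2.imwrite("pics/w34.png",im)
im=optics.read_camera("top"); cv2.imwrite("pics/t34.png",cv2.resize(im[130:210,200:310],(770,560),interpolation=cv2.INTER_CUBIC))
E
```

```text
t 38.88 tcp [0.5332 0.0259 0.1383] bay mm [-153.4    0.2  138.3] yaw -1.4913 F [ 0.6 -0.2 -0.1] open cm 8.5 xax [ 0.013 -0.002 -1.   ]
```

View pics/s34.png

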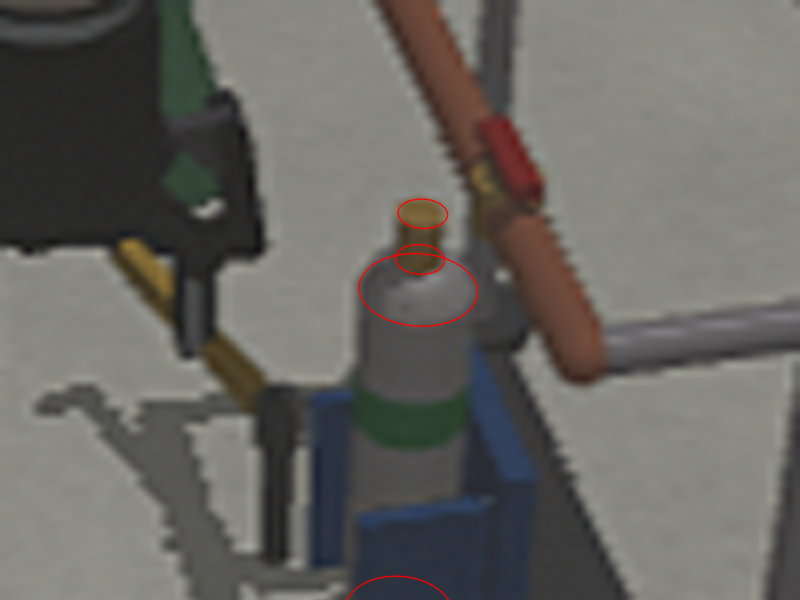

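View pics/w34.png

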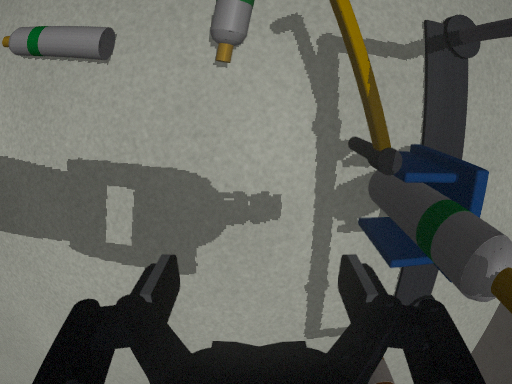

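View pics/t34.png

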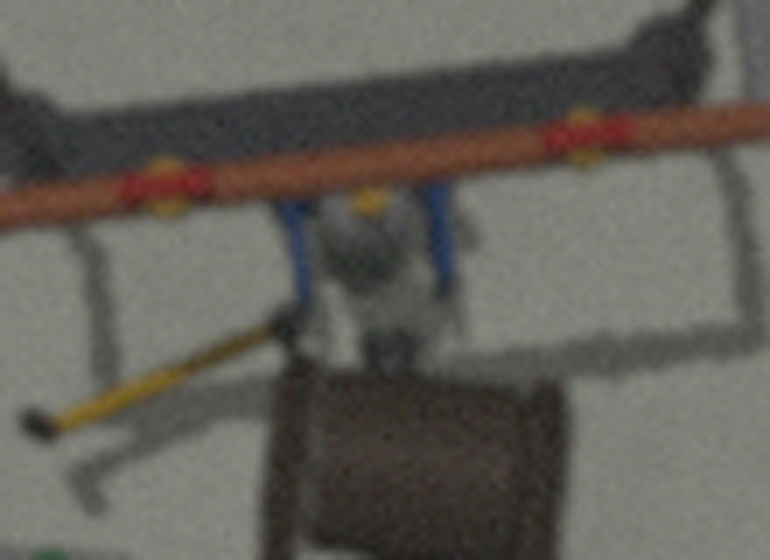

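The overlay of an upright, flush bottle fits both the foot and the stub. Next is the gate: up, turn back, and over to the handle.

Call:
arm_command(
  increments=[
    [[-4.5, 0, 0, 0], [-4.5, 0, 0, 0], [0, 0, 0, -0.1745], [0, 0, 0, -0.1745], [0, 0, 0, -0.1745], [0, 0, 0, -0.1745], [0, 0, 0, -0.1745], [0, 0, 0, -0.1745], [0, 0, 0, -0.1745], [0, 0, 0, -0.1745], [0, 0, 0, -0.1745], [0, 4.2, 1.2, 0], [0, 4.2, 1.2, 0], [0, 4.2, 1.2, 0], [0, 4.2, 1.3, 0], [0, 0, 0, 0], [0, 0, 0, 0]],
  ],
)

```text
time: 41.15
eef_pos: [0.5639, 0.1974, 0.2205]
tcp_rot: [-0.028, 0.708, 0.028, 0.706]
contact_force: [-1.0, -0.2, 0.8]
opening: 0.998
```

```bash
python3 - <<'E'
from h import *
from plant import sensors,optics
st=sensors.get_state(); show(st)
im=optics.read_camera("wrist"); cv2.imwrite("pics/w35.png",im)
for d in optics.place_of("wrist","gate_grip")[:2]: print(round(d["conf"],2),np.round(d["at"],1), wat_z(d["at"],st,.117))
print(np.round(wproj([.569,.197,.117],st)))
E
```

```text
t 41.15 tcp [0.5639 0.1974 0.2205] bay mm [-109.2  168.6  220.5] yaw 0.0795 F [-1.  -0.2  0.8] open cm 8.52 xax [-0.003 -0.001 -1.   ]
0.7 [204.6 257.3] [0.57036665 0.19747705 0.117     ]
[203. 257.]
```

View pics/w35.png

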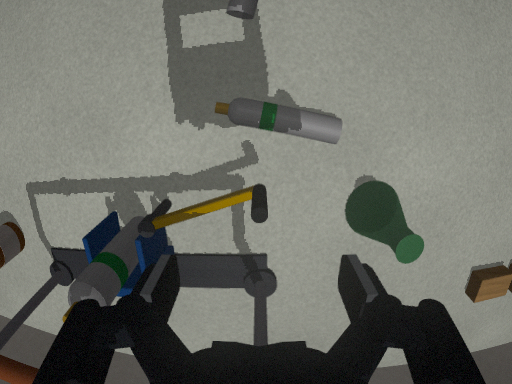

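Call:
arm_command(
  increments=[
    [[0, 0, 0.6, 0], [4, 0, 0, 0], [4, 0, 0, 0], [4.2, 0, 0, 0], [0, 0, 0, 0]],
  ],
  grip=5,
)

```text
time: 41.88
eef_pos: [0.5678, 0.197, 0.0963]
tcp_rot: [-0.028, 0.71, 0.027, 0.704]
contact_force: [-0.1, -0.3, 0.1]
opening: 0.592
```

Call:
arm_command(
  increments=[
    [[0, 0, 0, 0], [0, 0, 0, 0], [0, 0, 0, 0]],
  ],
  grip=0,
  grip_force=25,
)

```text
time: 42.25
eef_pos: [0.5724, 0.1984, 0.1032]
tcp_rot: [-0.028, 0.705, 0.028, 0.708]
contact_force: [0.2, -1.2, 4.5]
opening: 0.154
```

```bash
python3 - <<'E'
from h import *
from plant import sensors
st=sensors.get_state(); show(st)
h=w2bay(np.array([.6215,.0793,.1]))[:2]; d=w2bay(st["eef_pos"])[:2]-h
t0=np.arctan2(-d[0],-d[1]); print("hinge",h,"ang",t0,np.hypot(*d))
t=np.linspace(t0,.35,17); p=.131*np.c_[-np.cos(t),-np.sin(t)]
print(np.round(100*np.diff(p,axis=0),1).tolist(),100*(p[-1]-p[0]))
E
```

```text
t 42.25 tcp [0.5724 0.1984 0.1032] bay mm [-100.6  169.   103.2] yaw 0.0793 F [ 0.2 -1.2  4.5] open cm 1.31 xax [ 0.005  0.    -1.   ]
hinge [-0.06119259  0.04633839] ang 2.830628454022012 0.1288364465620395
[[-0.8, -1.9], [-1.0, -1.7], [-1.3, -1.6], [-1.5, -1.3], [-1.7, -1.1], [-1.9, -0.8], [-2.0, -0.5], [-2.0, -0.2], [-2.0, 0.1], [-2.0, 0.4], [-1.9, 0.7], [-1.8, 1.0], [-1.6, 1.3], [-1.4, 1.5], [-1.1, 1.7], [-0.8, 1.8]] [-24.77749331  -0.48366606]
```

Gripped at 1.31 cm. I swing the gate back.

Call:
arm_command(
  increments=[
    [[0, -0.8, -1.8, 0], [0, -1.0, -1.7, 0], [0, -1.3, -1.5, 0], [0, -1.5, -1.3, 0], [0, -1.7, -1.1, 0], [0, -1.9, -0.8, 0], [0, -2.0, -0.5, 0], [0, -2.0, -0.2, 0], [0, -2.0, 0.1, 0], [0, -2.0, 0.4, 0], [0, -1.9, 0.7, 0], [0, -1.8, 1.0, 0], [0, -1.6, 1.2, 0], [0, -1.4, 1.4, 0], [0, -1.1, 1.5, 0], [0, -0.8, 1.5, 0], [0, 0, 0, 0]],
  ],
)

```text
time: 44.38
eef_pos: [0.5819, -0.0487, 0.1023]
tcp_rot: [-0.027, 0.705, 0.029, 0.708]
contact_force: [0.8, 6.9, 6.8]
opening: 0.152
```

```bash
python3 - <<'E'
from h import *
from plant import sensors,optics
st=sensors.get_state(); show(st)
im=optics.read_camera("side"); S=cv2.resize(im[150:270,220:350],(650,600),interpolation=cv2.INTER_CUBIC); cv2.imwrite("pics/s36.png",S)
E
```

```text
t 44.38 tcp [ 0.5819 -0.0487  0.1023] bay mm [-110.9  -78.   102.3] yaw 0.0786 F [0.8 6.9 6.8] open cm 1.3 xax [ 0.005  0.003 -1.   ]
```

View pics/s36.png

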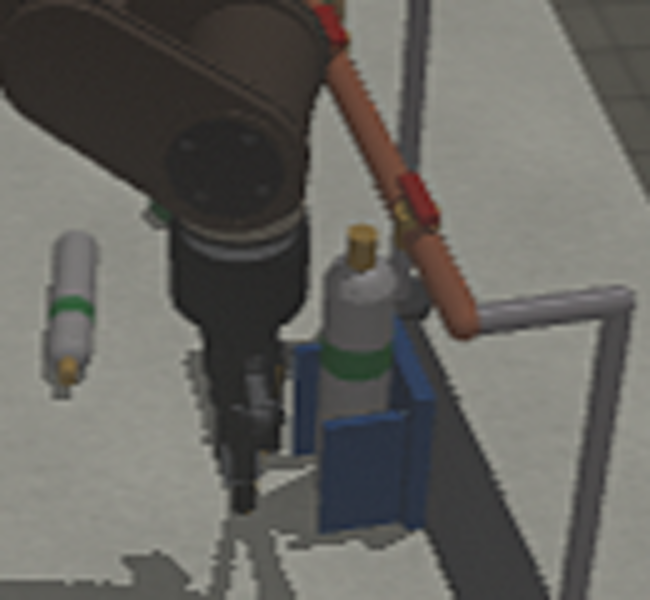

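Call:
arm_command(
  increments=[
    [[0, -0.2, 1.0, 0], [0, -0.2, 1.0, 0], [0, -0.2, 1.0, 0], [0, 0, 0, 0]],
  ],
)

```text
time: 44.92
eef_pos: [0.6114, -0.0535, 0.1023]
tcp_rot: [-0.028, 0.705, 0.028, 0.708]
contact_force: [0.5, 1.1, 6.5]
opening: 0.158
```

Call:
arm_command(
  increments=[
    [[0, 0, 0, 0], [0, 0, 0, 0], [0, 0, -1.5, 0], [0, 0, -1.5, 0], [0, 0, -0.8, 0]],
  ],
  grip=4,
)

```text
time: 45.55
eef_pos: [0.5699, -0.0564, 0.1]
tcp_rot: [-0.028, 0.707, 0.028, 0.706]
contact_force: [-0.2, -0.4, 1.1]
opening: 0.468
```

Call:
arm_command(
  increments=[
    [[0, 0, 0, 0], [0, 0, 0, 0], [0, 0, 0, 0]],
  ],
  grip=0,
)

```text
time: 45.92
eef_pos: [0.5721, -0.0565, 0.1005]
tcp_rot: [-0.028, 0.706, 0.028, 0.707]
contact_force: [-0.3, -0.1, 0.2]
opening: -0.001
```

```bash
python3 - <<'E'
from h import *
from plant import sensors,optics
st=sensors.get_state(); show(st)
im=optics.read_camera("wrist"); cv2.imwrite("pics/w37.png",im)
for n in ("gate_grip","gate_hinge"):
  for d in optics.place_of("wrist",n)[:1]: print(n,round(d["conf"],2),np.round(d["at"],1), w2bay(wat_z(d["at"],st,.117))*1e3)
E
```

```text
t 45.92 tcp [ 0.5721 -0.0565  0.1005] bay mm [-121.3  -85.1  100.5] yaw 0.0792 F [-0.3 -0.1  0.2] open cm -0.01 xax [ 0.001 -0.    -1.   ]
gate_grip 0.57 [331.2 257.5] [-80.52942166 -85.00556033 117.        ]
```

View pics/w37.png

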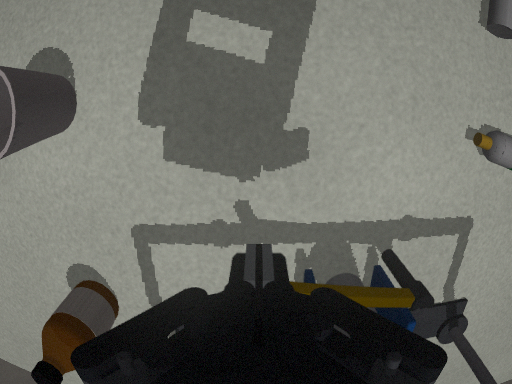

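The fingers are shut in front of the handle, y matched at -85. I push the gate home.

Call:
arm_command(
  increments=[
    [[0, 0, 1.2, 0], [0, 0, 0.7, 0], [0, 0, 0.7, 0], [0, 0, 0.7, 0], [0, 0, 0.4, 0], [0, 0, 0, 0]],
  ],
)

```text
time: 46.82
eef_pos: [0.6088, -0.0534, 0.1003]
tcp_rot: [-0.028, 0.707, 0.028, 0.707]
contact_force: [-0.2, 0.5, 0.3]
opening: -0.002
```

Call:
arm_command(
  increments=[
    [[0, 0, 0.3, 0], [0, 0, 0, 0]],
  ],
)

```text
time: 47.08
eef_pos: [0.6116, -0.0532, 0.1004]
tcp_rot: [-0.028, 0.706, 0.028, 0.707]
contact_force: [-0.2, 0.8, 1.2]
opening: 0.001
```

Call:
arm_command(
  increments=[
    [[0, 0, 0.3, 0], [0, 0, 0, 0]],
  ],
)

```text
time: 47.32
eef_pos: [0.6147, -0.053, 0.1004]
tcp_rot: [-0.028, 0.706, 0.028, 0.707]
contact_force: [0.6, -0.3, -0.5]
opening: -0.003
```

Call:
arm_command(
  increments=[
    [[0, 0, 0.2, 0], [0, 0, 0, 0]],
  ],
)

```text
time: 47.58
eef_pos: [0.6166, -0.0529, 0.1003]
tcp_rot: [-0.028, 0.707, 0.028, 0.707]
contact_force: [-0.5, 0.3, 0.6]
opening: 0.004
```

```bash
python3 - <<'E'
from h import *
from plant import sensors,optics
st=sensors.get_state(); show(st)
im=optics.read_camera("wrist"); cv2.imwrite("pics/w38.png",im[180:384,150:480].repeat(2,0).repeat(2,1))
im=optics.read_camera("side"); S=cv2.resize(im[150:270,220:350],(650,600),interpolation=cv2.INTER_CUBIC); cv2.imwrite("pics/s38.png",S)
E
```

```text
t 47.58 tcp [ 0.6166 -0.0529  0.1003] bay mm [-76.7 -85.  100.3] yaw 0.0793 F [-0.5  0.3  0.6] open cm 0.04 xax [-0. -0. -1.]
```

View pics/w38.png

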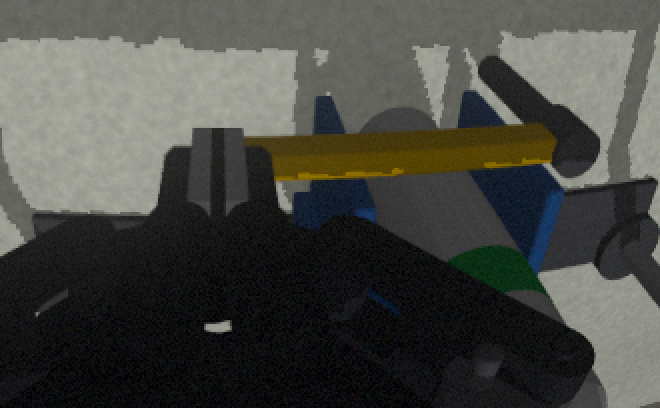

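View pics/s38.png

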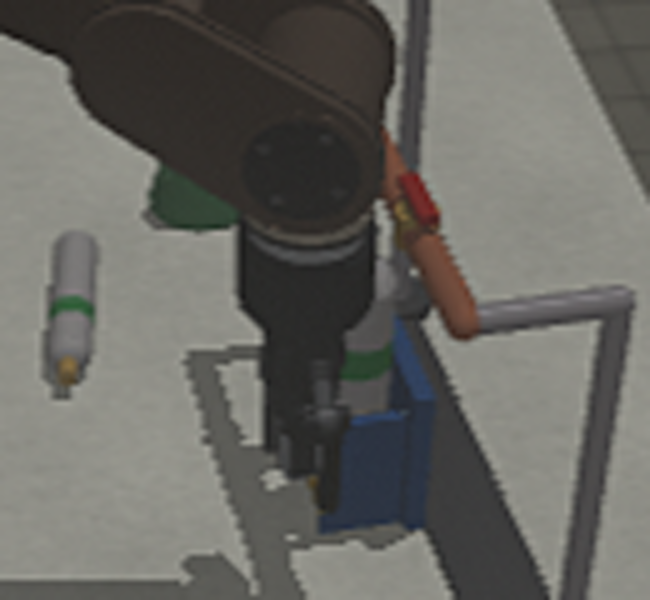

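Call:
arm_command(
  increments=[
    [[0, 0, 0.2, 0], [0, 0, 0, 0]],
  ],
)

```text
time: 47.92
eef_pos: [0.6166, -0.0528, 0.1002]
tcp_rot: [-0.028, 0.709, 0.028, 0.704]
contact_force: [-7.1, -0.7, 4.0]
opening: -0.001
```

Call:
arm_command(
  increments=[
    [[0, 0, 0.2, 0], [0, 0, 0, 0]],
  ],
)

```text
time: 48.18
eef_pos: [0.6166, -0.0529, 0.1002]
tcp_rot: [-0.028, 0.711, 0.028, 0.702]
contact_force: [-13.4, -1.6, 8.9]
opening: 0.003
```

Call:
arm_command(
  increments=[
    [[0, 0, 0.2, 0], [0, 0, 0, 0]],
  ],
)

```text
time: 48.42
eef_pos: [0.6167, -0.0529, 0.1002]
tcp_rot: [-0.028, 0.713, 0.029, 0.7]
contact_force: [-19.2, -1.8, 12.8]
opening: -0.001
```

The gate is rigid at handle position -59 mm, which is what the corrected bay origin gives for closed. I retreat and check everything.

Call:
arm_command(
  increments=[
    [[0, 0, -0.6, 0], [0, 0, -1.5, 0], [0, 0, -4, 0], [0, 0, -4, 0], [-5, 0, -2, 0], [-5, 0, 0, 0], [-3, 0, 0, 0], [0, 3, 0, 0], [0, 3, 0, 0], [0, 0, 0, 0], [0, 0, 0, 0]],
  ],
)

```text
time: 49.8
eef_pos: [0.497, -0.0025, 0.2302]
tcp_rot: [-0.028, 0.706, 0.028, 0.707]
contact_force: [-0.5, -0.5, 0.2]
opening: -0.002
```

```bash
sed -i 's/^PSI=.*/PSI=0.08; STOP=np.array([0.6887,0.038,0.])/' h.py; python3 - <<'E'
from h import *
from plant import sensors,optics
st=sensors.get_state(); show(st)
im=optics.read_camera("wrist"); cv2.imwrite("pics/w39.png",cv2.resize(im,(768,576)))
print({n:np.round(wproj(bay2w(np.array(p)/1000),st)*1.5) for n,p in dict(grip0=(-62,-85,117),hinge=(-62,46,117),gtop=(-62,-85,140),tip=(-22,1,200)).items()})
for n in ("gate_grip","gate_hinge","bottle","bay_stop"):
  for d in optics.place_of("wrist",n)[:1]: print(n,round(d["conf"],2),np.round(d["at"],1), w2bay(wat_z(d["at"],st,{"bottle":0,"bay_stop":0}.get(n,.117)))*1e3)
s=optics.read_camera("side"); S=cv2.resize(s[170:260,240:340],(667,600),interpolation=cv2.INTER_CUBIC); 
overlay(S,90,0,lambda p:proj("side",p),(170,260,240,340),6.67,(0,0,255)); cv2.imwrite("pics/s39.png",S)
for n in ("gate_grip","gate_hinge"):
  for d in optics.place_of("side",n)[:1]: print("side",n,round(d["conf"],2),np.round(d["at"],1), w2bay(at_z("side",d["at"],.117))*1e3)
t=optics.read_camera("top"); cv2.imwrite("pics/t39.png",cv2.resize(t[120:290,140:367],(800,599),interpolation=cv2.INTER_CUBIC))
E
```

```text
t 49.8 tcp [ 0.497  -0.0025  0.2302] bay mm [-194.3  -25.   230.2] yaw 0.0795 F [-0.5 -0.5  0.2] open cm -0.02 xax [ 0. -0. -1.]
{'grip0': array([460., 307.]), 'hinge': array([459., 482.]), 'gtop': array([480., 302.]), 'tip': array([583., 427.])}
bottle 0.87 [ 88.9 393.1] [-301.06296823  152.6967065     0.        ]
side gate_grip 0.68 [240.3 285.5] [-62.5230303  -91.43868884 117.        ]
side gate_hinge 0.7 [210.4 274.3] [-63.63866952  47.7387594  117.        ]
```

View pics/w39.png

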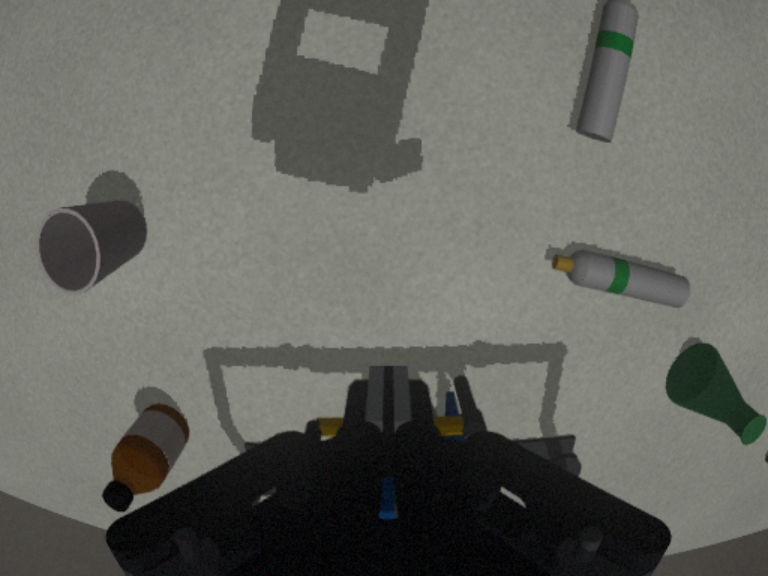

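View pics/s39.png

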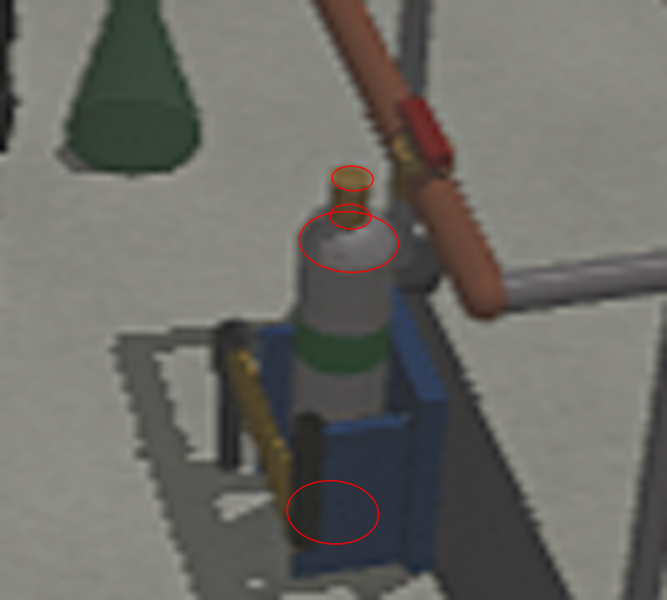

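View pics/t39.png

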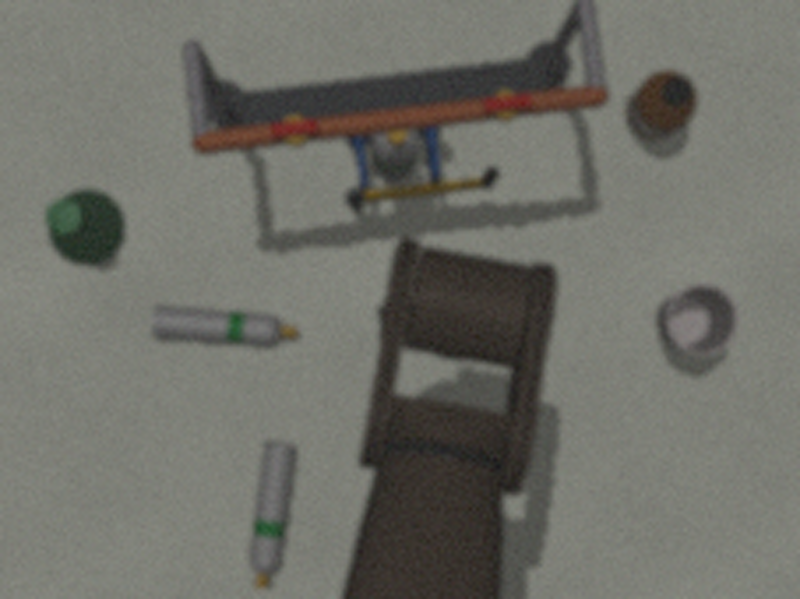

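The side overlay of an upright bottle flush at the stop fits. In the top view the gate bar runs from hinge (355,198) to handle (490,177) and lies closed. The flask, reagent and beaker sit at their original pixels, and the gripper is clear.

```bash
python3 - <<'E'
from plant import ctrl
print(ctrl.sign_off())
E
```

```text
the job is handed in; nothing more can be done
None
```

I handed the job in at about 50 s. The bottle stands upright in the bay and the gate is shut in front of it. One step went wrong on the way and had to be mended.

**What I did**
- I swung the gate open to about 2.75 rad.
- I picked the largest of the three bottles, lined it up with the bay and slid it foot first until it stalled against the stop, at about 17 N.
- I gripped the valve stub and raised the head to about 80°, which is as far as a tool pointing straight down could go under the pipe. It touched the pipe at about 12 N.
- I let go there with the bottle wedged. Then I pushed the head upright with the outside of the open gripper.
- I swung the gate back and pressed it home until it was rigid at about 19 N, then withdrew.

**What went wrong:** I pushed the head too far. It tipped slightly over the top of the stop, and the foot slid out about 9 mm. I pushed the bottle back low down until it was flush again, which took up to 32 N at the gripper. To make it slide I also pulled upward, up to 6 N against a weight of about 5 N. I saw no sign of the foot lifting, but I cannot rule it out.

**Last checks**
- **Bottle:** a model of an upright bottle flush at the stop fits the side picture. The bay's position came from the cameras and was adjusted by about 2.5 mm, so a gap that small would not show.
- **Gate:** the side camera put the handle at x = -62.5 mm, matching the closed position, but at y = -91 mm instead of -85 mm. In the last wrist picture the gripper hid the gate and the bottle, so the networks gave no reading of either there.
- **Flask, reagent bottle and beaker:** by eye, they were where they started in the top picture.
- **Gripper:** it was touching nothing when I handed in.

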